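# Change over the jars on a hand-cranked two-bay sampler

### The job

Change the sampler over. First swing the probe arm clear of the black turntable and leave it there; then stand every new jar (white cap) upright in the empty green-dot bay at the front, and turn the handwheel clockwise (seen from above) through exactly one revolution, so that the new jars go to the back and the measured jars (yellow cap) come to the front. Then stand every measured jar upright on the yellow mat and swing the probe arm back until its probe is over the middle of the back bay, leaving the beaker, wash bottle and tip box where they are.

Things in the scene. Friction and masses are not known exactly. Their poses are not given: they have to be found in the camera images.
- sampler: White sampler, fixed; place and yaw vary. Origin on the bench under the turntable axis; +x points to the back, away from the robot, +y to the drive box. Round housing 280 mm across, 40 mm high. Drive box 160 x 170 mm, 70 mm high, centred at (-40, 225) mm, carries the handwheel. A 40 mm thick column at (185, -80) mm on a 30 mm high foot carries the probe arm.
- table_mid (a point): Centre of the black turntable's flat top, on its axis, 58 mm above the bench; turns with it. Radius 135 mm, no rim. A white line, painted along this point's y, parts it into two half-round bays: green-dot bay at -x (front at the start, empty), yellow-dot bay at +x (back at the start). The dots lie 78 mm from the axis. Jars stand wholly within a bay and ride round by friction.
- handwheel (a joint): Handwheel angle (rad), 0 at the start (its handle then stands at the red mark on the near edge of the drive box), growing clockwise seen from above; one revolution is 2 pi. Geared to the turntable, which turns clockwise by half this angle. No stop or detent near one revolution; friction (about 0.15 N m) holds it where it is left.
- wheel_mid (a point): On the handwheel's vertical axis, at its upper face, 88 mm above the bench. Wheel 150 mm across, 16 mm thick, dark steel with an aluminium face.
- wheel_handle (a point): Upright black handle of the handwheel, 55 mm from its axis: 22 mm thick, 55 mm tall above the wheel's upper face, a sleeve that spins freely on its pin, so it can be held with unchanging hand yaw. This point is on the handle's axis, 25 mm below its top, 118 mm above the bench.
- probe_arm (a joint): Probe arm angle (rad) about its column: at 0 the probe is over the middle of the back bay; grows counter-clockwise seen from above, over the turntable's right part and then clear of it to the robot's right. Clear of its edge beyond 1.2; 1.5 is a good parking place; end stops at -0.35 and 1.9. Stiff: about 4 N at the sleeve, stays where it is left. Starts roughly over the back bay.
- swing_pivot (a point): On the probe arm's vertical hinge axis, level with the arm's upper face (217 mm above the bench).
- swing_grip (a point): Blue upright sleeve on the probe arm's end, 128 mm from the hinge axis: 22 mm thick, 52 mm tall above the arm's upper face, spinning freely on its pin. This point is on its axis, 22 mm below its top, 247 mm above the bench. The arm is a white bar 32 mm wide, 22 mm high.
- probe_tip (a point): Lower end of the steel probe (18 mm thick), right below the sleeve, 165 mm above the bench; jars standing in the bays reach 128 mm.
- new_mat: Green flat mat 220 x 85 mm (long along its x), 2 mm thick, fixed; the new jars start on it. Origin at the centre of its underside.
- done_mat: Yellow flat mat 220 x 85 mm (long along its x), 2 mm thick, fixed, empty at the start; the measured jars go on it. Origin at the centre of its underside. The two mats lie to the robot's right and may be swapped.
- back_mid (a point): Fixed point over the middle of the back bay: on the sampler, 82 mm behind (+x) the turntable axis, 60 mm above the bench.
- new1: New jar (may be absent): amber, white cap, upright straight cylinder 52 mm across, 70 mm tall, about 200 g, heavy base; origin at the centre of its underside, z up.
- new2: New jar (may be absent): amber, white cap, upright straight cylinder 52 mm across, 70 mm tall, about 200 g, heavy base; origin at the centre of its underside, z up.
- new3: New jar (may be absent): amber, white cap, upright straight cylinder 52 mm across, 70 mm tall, about 200 g, heavy base; origin at the centre of its underside, z up.
- done1: Measured jar (may be absent): as the new jars but with a yellow cap; starts in the yellow-dot bay.
- done2: Measured jar (may be absent): as the new jars but with a yellow cap; starts in the yellow-dot bay.
- beaker: Bystander: glass beaker 70 mm across, 90 mm tall, to the robot's left; origin under its centre.
- wash_bottle: Bystander: white bottle with red cap, 64 mm across, 160 mm tall, at the far right; origin under its centre.
- tip_box: Bystander: blue box with clear lid, 120 x 85 x 63 mm, at the far left; origin under its centre.
Not all that is in view belongs to the job. Leave any blue or pink look-alike of the done2 alone.

How it is judged (in metres and radians):
On the way, in this order (a step that is already met when the one before it is completed fails the run):
1. the probe arm has been swung clear of the turntable, before any jar is loaded or the wheel turned (horizontal distance between probe_tip and table_mid above 0.148 m and value of joint handwheel between -0.2 and 0.2 rad), for 0.2 s.
2. every new jar stands upright in the green-dot bay, the wheel not yet turned and the arm still clear (all of step 1 and x of each of new1, new2, new3 in the frame of table_mid below -0.02 m and horizontal distance between each of new1, new2, new3 and table_mid below 0.115 m and z of new1 in the frame of table_mid between -0.006 and 0.008 m and angle between each of new1, new2, new3's own z axis and vertical below 0.15 rad and z of new2 in the frame of table_mid between -0.006 and 0.008 m and z of new3 in the frame of table_mid between -0.006 and 0.008 m and linear speed of each of new1, new2, new3 below 0.03 m/s), for 0.2 s.
3. the handwheel has made one revolution (within 0.16 rad), with the new jars in the green-dot bay now at the back, the measured jars having ridden round in the yellow-dot bay, and the arm clear (value of joint handwheel between 6.123 and 6.443 rad and x of each of new1, new2, new3 in the frame of table_mid below -0.02 m and horizontal distance between each of new1, new2, new3, done1, done2 and table_mid below 0.115 m and z of new1 in the frame of table_mid between -0.006 and 0.008 m and angle between each of new1, new2, new3, done1, done2's own z axis and vertical below 0.15 rad and z of new2 in the frame of table_mid between -0.006 and 0.008 m and z of new3 in the frame of table_mid between -0.006 and 0.008 m and x of each of done1, done2 in the frame of table_mid above 0.02 m and z of done1 in the frame of table_mid between -0.006 and 0.008 m and z of done2 in the frame of table_mid between -0.006 and 0.008 m and horizontal distance between probe_tip and table_mid above 0.148 m), for 0.2 s.
At the end, for the whole second after the job is handed in: Handwheel at one revolution +-0.16 rad; every new jar upright in the green-dot bay at the back (axis 20 mm or more past the white line, within 115 mm of the turntable axis); every measured jar upright with its axis on the yellow mat; probe within 30 mm of the middle of the back bay; all at rest (value of joint handwheel between 6.123 and 6.443 rad and x of each of new1, new2, new3 in the frame of table_mid below -0.02 m and horizontal distance between each of new1, new2, new3 and table_mid below 0.115 m and z of new1 in the frame of table_mid between -0.006 and 0.008 m and angle between each of new1, new2, new3, done1, done2's own z axis and vertical below 0.15 rad and z of new2 in the frame of table_mid between -0.006 and 0.008 m and z of new3 in the frame of table_mid between -0.006 and 0.008 m and x of done1 in the frame of done_mat between -0.112 and 0.112 m and y of done1 in the frame of done_mat between -0.045 and 0.045 m and z of each of done1, done2 in the frame of done_mat below 0.01 m and x of done2 in the frame of done_mat between -0.112 and 0.112 m and y of done2 in the frame of done_mat between -0.045 and 0.045 m and linear speed of each of new1, new2, new3, done1, done2 below 0.03 m/s and horizontal distance between probe_tip and back_mid below 0.03 m and velocity of joint probe_arm between -0.05 and 0.05 rad/s and velocity of joint handwheel below 0.05 rad/s); the robot touches nothing.
It fails at once if the handwheel is overrun or turned backwards by more than 0.4 rad (value of joint handwheel above 6.683 rad or value of joint handwheel below -0.4 rad).
It fails at once if the handwheel is turned while the probe arm is over the turntable (horizontal distance between probe_tip and table_mid below 0.135 m and value of joint handwheel between 0.4 and 5.88 rad).
It fails at once if the beaker, wash bottle or tip box is moved more than 30 mm (distance of any of beaker, wash_bottle, tip_box from where it was at the start of the episode above 0.03 m).
Of new1, new2, new3 only 2 to 3 are there at a start; the rules pass over those that are not, and their reading is None.
Of done1, done2 only 1 to 2 are there at a start; the rules pass over those that are not, and their reading is None.
At some moment in a run one of new1, new2, new3, done1, done2 may be knocked a few centimetres aside while the robot is not near it.
It also fails if it takes over 210 s, if anything falls off the work surface, if the arm or the gripper's body presses on something with over 40 N, if the wrist force passes 120 N, or if a joint passes its speed limit or range.

### The arm

A 6-joint arm with a two-finger parallel gripper is mounted at the origin on the work surface. World frame = base frame: x ahead of the robot, y to its left, z up, the work surface at z = 0. Lengths are in m, angles in degrees, forces in N, time in s.
With the tool pointing down it reaches from about 0.25 to 0.725 m from the base axis. Payload 9.7 kg.
Tool frame: the origin (TCP) lies at the very end of the fingers, on their centre line; the grasp point (between the pads) lies 19 mm behind it; x points along the fingers, y is the direction in which the jaws open and shut, and the axes are right-handed (so a half turn about x gives the same grasp; the last joint's range is limited). The gripper opens to 85 mm and grips with 20 to 120 N. Pads are 22 mm wide; open, the fingers measure 114 mm over their backs; the gripper's body (76 mm by 85 mm) begins 54 mm behind the grasp point. The pads swing forward as they close: fully open they stand 13 mm farther back than shut.
Start: joints at [75.688, 4.979, 10.078, 95.1, 0, 90], TCP at [0.136, 0.533, 0.231] pointing down, gripper open.
Joint ranges: [-179.16, 179.16], [-48.56, 103.87], [-65.8, 70.77], [-126.05, 130.52], [-82.76, 87.17], [-180, 180]. Speed limits (degrees/s): [127.2, 127.2, 147.25, 180, 180, 180].

### API

Orientations are given as [roll, pitch, yaw] about the fixed x, y, z axes, in that order (R = Rz(yaw) Ry(pitch) Rx(roll)).
In Python, from workcell import get_obs, cams, bot gives the robot as it stands.
- The arm moves only by the tool apply_moves, never from a script. Its argument "rows" is a list that holds one entry, the list of rows, each a list of 7 numbers: the shift along the tool's x, y, z in mm, then the turn, a rotation vector about the tool's x, y, z in rad, then the opening, from 0 (shut) to 1 (fully open). A call has 1 to 20 rows; each row is the pose to reach, as a shift and turn from the pose measured when the call began, along the tool's axes at that moment; what a row does not reach only later rows make up. A row lasts 1/10 s, in which the tool goes at most 50 mm and 8.59 degrees, less where a joint would pass 70% of its speed; a pose out of reach is approached as far as the arm can. A call with a gripper value outside its range is refused whole. The fingers move at their own pace and stop on an object; "newtons" is the grip in N (left out, the last holds). Time passes only in rows, so rows that repeat a pose let the fingers close. It gives the time, the measured TCP pose, the force and the opening at its end, in the units of the state.
- get_obs(): the state, without advancing time (a new reading comes with each control period).
- cams.camera(name): name is "scene" or "top" or "wrist"; returns a dict with "pixels" (400x640x3 uint8, red, green, blue), "range_z" (400x640 float32, m along the optical axis (not along the pixel's ray), 0 where there is no reading), "fx", "fy", "cx", "cy" (pixels), "D" ([k1, k2, p1, p2, k3] as OpenCV has them; the pictures are not rectified), "eye" and "attitude" of the camera in the world. Camera axes: x right, y up, looking along -z (the intrinsics and any distortion apply to the point x, -y, -z); pixel columns grow to the right and rows downward; lengths in m; the calibration is good to about 2 mm. A picture is of the moment at which its call begins.
- bot.job_done(): hands the job in, once; it reports no verdict.
Trained networks look in a picture, given as the dict that the camera call returned (one of the last four; its "shot" number tells which), for a name from the list of things; names that differ only in an ending like _2 or _b are one class to them, and where a whole thing is asked for, a point or a joint stands for the part that bears it (a point fixed in the world has none). Each returns a list of dicts, best first, with "confidence" (0 to 1); they miss things now and then, are a little off and sometimes report something else, mostly with a low value. They report only what shows in the picture. A call takes as long as a camera call. They do not tell look-alikes from the thing itself.
- cams.find_in(label, picture): "at" ([x, y, z] in m, in world coordinates, good to about 4 mm: the middle of the surface that is visible of it).
The state is a dict: "time": time; "q": joint angles; "qd": joint speeds; "joint_efforts": joint torques, N m; "ee_pos": TCP position; "tcp_rot": TCP orientation; "wrist_force": force on the tool from outside, world axes, zero at the start; "torque": the same for the moment, N m; "opening": finger opening in m.
Only numpy, scipy, OpenCV 4.12 (cv2) and the standard library are available. Lean on these libraries where they do the work, as an engineer would, in place of code of your own. Each camera call takes 0.05 s, during which the arm holds its last target.

## Working session

There is one attempt and no reset: what is moved stays moved. The work goes in short steps, Python scripts to look and compute and a tool call to move; the robot and the scene stay as the last step left them, time stands still between calls to the robot, and variables do not carry over. Pictures are saved under pics/ and viewed, and the job is handed in when it is done.

Besides the shell and the picture viewer there is one more tool, called after "Emit:" by a JSON object that holds its "method" and its "body", one argument or row to a line. apply_moves: Moves the arm, as the interface text tells. Its arguments: {"type":"object","properties":{"rows":{"type":"array"},"newtons":{"type":"number"}},"required":["rows"]}

```bash
ls; mkdir -p pics; cat > h.py <<'E'
import numpy as np, cv2
from workcell import get_obs, cams, bot
from scipy.spatial.transform import Rotation as R
def rot(c):
    a=np.array(c["attitude"],float)
    if a.shape==(3,3): return a
    if a.size==4: return R.from_quat(a).as_matrix()
    return R.from_euler('xyz',a,degrees=True).as_matrix()
def K(c): return np.array([[c["fx"],0,c["cx"]],[0,c["fy"],c["cy"]],[0,0,1.]])
def px2w(c,u,v,z=None):
    p=cv2.undistortPoints(np.array([[[u,v]]],float),K(c),np.array(c["D"],float))[0,0]
    d=rot(c)@np.array([p[0],-p[1],-1.]); e=np.array(c["eye"],float)
    if z is not None: return e+d*(z-e[2])/d[2]
    return e+d*c["range_z"][int(round(v)),int(round(u))]
def w2px(c,P):
    q=rot(c).T@(np.array(P,float)-np.array(c["eye"])); q=q*[1,-1,-1]
    return cv2.projectPoints(q.reshape(1,3),np.zeros(3),np.zeros(3),K(c),np.array(c["D"],float))[0].ravel()
def save(c,n,crop=None,s=1):
    im=c["pixels"][:,:,::-1]
    if crop: im=im[crop[1]:crop[3],crop[0]:crop[2]]
    if s!=1: im=cv2.resize(im,None,fx=s,fy=s,interpolation=cv2.INTER_CUBIC)
    cv2.imwrite("pics/"+n+".png",im)
E
python3 - <<'E'
from h import *
print(get_obs())
for n in ["scene","top","wrist"]:
    c=cams.camera(n); save(c,n+"0"); print(n,c["eye"],c["attitude"],c["fx"],c["D"],c["shot"])
    if n=="wrist": continue
    for l in ["wheel_mid","wheel_handle","table_mid","swing_grip","swing_pivot","probe_tip","new_mat","done_mat","new1","done1","done2","beaker","wash_bottle","tip_box"]:
        for d in cams.find_in(l,c): print(n,l,np.round(d["at"],3),round(d["confidence"],2))
print(get_obs()["time"])
E
```

```text
pics
{'time': 0.0, 'q': array([7.56868201e+01, 5.01243967e+00, 1.00323846e+01, 9.51006816e+01,
       1.83784839e-03, 9.00000547e+01]), 'qd': array([ 0.11896761, -0.10461002, -0.03005186, -0.00865682, -0.05999428,
        0.05837488]), 'joint_efforts': array([-4.82177984e-04, -5.20396614e+01,  4.64801967e+01,  1.65039708e-02,
        4.77179674e-05, -4.76145843e-06]), 'ee_pos': array([0.1359017 , 0.53268862, 0.2305517 ]), 'tcp_rot': array([ -91.30397157,   89.91924244, -105.61720745]), 'wrist_force': array([-0.20988663, -0.2937018 , -0.07855231]), 'torque': array([-0.05061819, -0.02354199, -0.02805856]), 'opening': 0.085489082122349}
scene [0.97384185 0.80688774 1.0150915 ] [ 46.3196774   -0.59033002 153.51247731] 437.70693312907224 [-0.0863002  0.         0.         0.         0.       ] 1
scene wheel_mid [0.573 0.3   0.087] 0.71
scene wheel_mid [0.643 0.032 0.116] 0.46
scene wheel_handle [0.571 0.304 0.088] 0.86
scene table_mid [0.569 0.092 0.058] 0.67
scene swing_grip [0.703 0.006 0.217] 0.82
scene swing_grip [0.293 0.358 0.06 ] 0.17
scene swing_pivot [0.702 0.008 0.217] 0.96
scen
[... 1457 characters left out ...]
74] 0.63
top new1 [ 0.51  -0.183  0.07 ] 0.59
top done1 [0.821 0.07  0.071] 0.75
top done1 [0.625 0.012 0.124] 0.66
top done1 [0.821 0.161 0.067] 0.58
top done1 [0.64  0.105 0.129] 0.48
top done2 [0.821 0.07  0.071] 0.75
top done2 [0.625 0.012 0.124] 0.66
top done2 [0.821 0.161 0.067] 0.58
top done2 [0.64  0.105 0.129] 0.48
top beaker [0.29  0.368 0.035] 0.83
top beaker [ 0.451 -0.337  0.005] 0.58
top wash_bottle [ 0.676 -0.366  0.105] 0.78
top wash_bottle [0.626 0.013 0.125] 0.49
top tip_box [0.742 0.317 0.056] 0.81
wrist [0.0535847  0.55366371 0.37299541] [-1.92113503e+01  3.99157613e-02  7.57165552e+01] 357.1273391713336 [-0.02091956  0.          0.          0.          0.        ] 3
1.55
```

View pics/scene0.png

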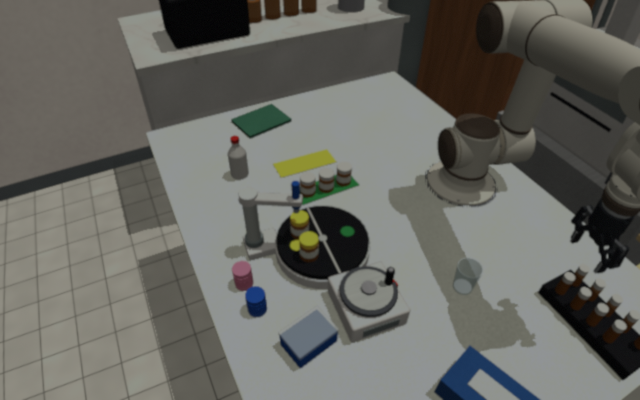

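View pics/top0.png

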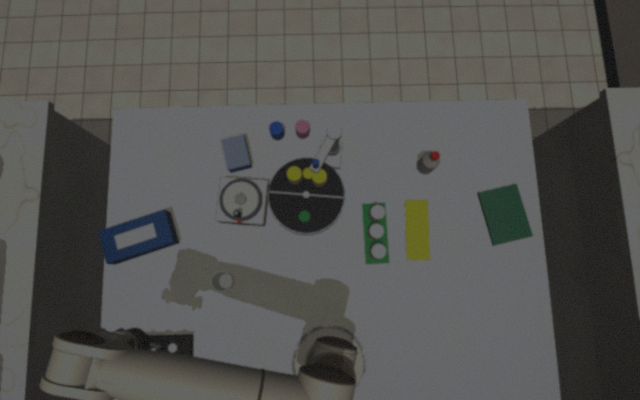

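The scene picture shows three white-cap jars on the green mat at about (308,183), (327,180), (344,175), and two yellow-cap jars on the turntable at (300,225), (309,245). A blue (256,300) and a pink (243,275) look-alike stand behind the sampler, and white-cap vials stand in a rack at lower right (600,310). The dark green pad at (261,120) is not the mat. I choose the jars on the mat and on the turntable, and check them in a close crop.

```bash
python3 - <<'E'
from h import *
c=cams.camera("top"); np.savez("top1.npz",**{k:np.array(v) for k,v in c.items()})
save(c,"topcrop",(200,110,450,280),3.2)
c2=cams.camera("scene"); np.savez("sc1.npz",**{k:np.array(v) for k,v in c2.items()})
save(c2,"sccrop",(220,140,420,340),3)
# cloud-based fits
for c,nm in((c,"top"),(c2,"scene")):
    v,u=np.mgrid[0:400,0:640]; rz=c["range_z"]
    p=cv2.undistortPoints(np.stack([u,v],-1).reshape(-1,1,2).astype(float),K(c),np.array(c["D"],float)).reshape(400,640,2)
    P=np.array(c["eye"])+(np.stack([p[...,0],-p[...,1],-np.ones_like(rz)],-1)*rz[...,None])@rot(c).T
    px=c["pixels"].astype(int); hsv=cv2.cvtColor(c["pixels"],cv2.COLOR_RGB2HSV)
    near=(P[...,0]>.3)&(P[...,0]<.8)&(P[...,1]>-.45)&(P[...,1]<.4)&(rz>0)
    def circ(m,name):
        n,l,st,ce=cv2.connectedComponentsWithStats(m.astype(np.uint8))
        for i in range(1,n):
            if st[i,4]>15:
                q=P[l==i]; (cx,cy),r=cv2.minEnclosingCircle(q[:,:2].astype(np.float32))
                print(nm,name,"n",st[i,4],"px",ce[i].round(),"circ",round(cx,3),round(cy,3),"r",round(r,3),"mean",q.mean(0).round(3),"zmed",np.median(q[:,2]).round(3))
    circ(near&(P[...,2]>.062)&(P[...,2]<.08)&(P[...,1]<-.1),"newtop")
    circ(near&(P[...,2]>.12)&(P[...,2]<.135)&(P[...,1]>-.1),"donetop")
    circ(near&(abs(P[...,2]-.058)<.006)&(hsv[...,2]<70),"table")
    circ(near&(abs(P[...,2]-.088)<.005)&(P[...,1]>.15),"wheel")
    circ(near&(P[...,2]>.105)&(P[...,1]>.2),"handle")
    circ(near&(P[...,2]>.21)&(P[...,2]<.23),"arm")
    circ(near&(P[...,2]>.235),"sleeve")
    circ(near&(hsv[...,0]>22)&(hsv[...,0]<38)&(hsv[...,1]>120)&(P[...,2]<.02),"ymat")
    circ(near&(hsv[...,0]>45)&(hsv[...,0]<80)&(hsv[...,1]>120)&(P[...,2]<.07),"green")
E
```

```text
top newtop n 21 px [421. 164.] circ 0.684 -0.353 r 0.023 mean [ 0.68  -0.347  0.073] zmed 0.075
top newtop n 172 px [378. 212.] circ 0.512 -0.183 r 0.026 mean [ 0.511 -0.183  0.072] zmed 0.072
top newtop n 174 px [377. 231.] circ 0.446 -0.175 r 0.026 mean [ 0.445 -0.176  0.072] zmed 0.072
top newtop n 151 px [378. 251.] circ 0.377 -0.179 r 0.025 mean [ 0.377 -0.177  0.072] zmed 0.072
top donetop n 175 px [294. 174.] circ 0.645 0.104 r 0.026 mean [0.644 0.105 0.128] zmed 0.128
top donetop n 155 px [319. 177.] circ 0.633 0.018 r 0.026 mean [0.631 0.019 0.128] zmed 0.128
top table n 3198 px [306. 199.] circ 0.583 0.066 r 0.135 mean [0.568 0.069 0.058] zmed 0.059
top wheel n 1064 px [241. 199.] circ 0.566 0.294 r 0.076 mean [0.568 0.293 0.089] zmed 0.089
top wheel n 18 px [220. 272.] circ 0.315 0.363 r 0.024 mean [0.319 0.364 0.089] zmed 0.09
top handle n 48 px [237. 214.] circ 0.512 0.299 r 0.011 mean [0.511 0.298 0.137] zmed 0.142
top arm n 473 px [327. 146.] circ 0.704 -0.003 r 0.084 mean [ 0.714 -0.009  0.22 ] zmed 0.219
top sleeve n 53 px [316. 163.] circ 0.646 0.031 r 0.011 mean [0
[... 2106 characters left out ...]
an [0.315 0.358 0.088] zmed 0.088
scene wheel n 2001 px [368. 291.] circ 0.566 0.294 r 0.077 mean [0.572 0.297 0.088] zmed 0.088
scene handle n 121 px [389. 274.] circ 0.514 0.297 r 0.012 mean [0.516 0.301 0.131] zmed 0.135
scene arm n 653 px [267. 197.] circ 0.708 0.001 r 0.085 mean [ 0.716 -0.004  0.218] zmed 0.217
scene sleeve n 109 px [295. 188.] circ 0.648 0.032 r 0.012 mean [0.649 0.035 0.256] zmed 0.258
scene ymat n 788 px [304. 163.] circ 0.454 -0.34 r 0.112 mean [ 0.456 -0.336  0.001] zmed 0.001
scene green n 295 px [328. 191.] circ 0.444 -0.163 r 0.107 mean [ 0.447 -0.161  0.001] zmed 0.001
scene green n 144 px [347. 231.] circ 0.505 0.07 r 0.025 mean [0.504 0.07  0.057] zmed 0.057
```

View pics/topcrop.png

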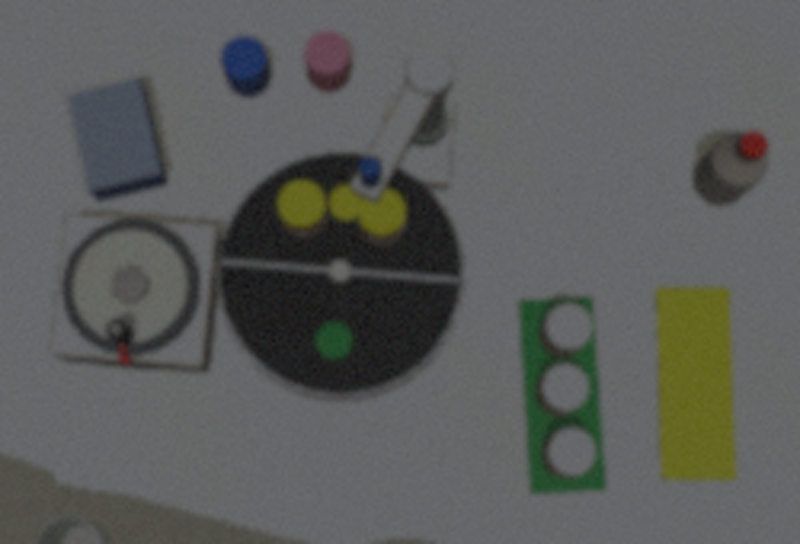

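View pics/sccrop.png

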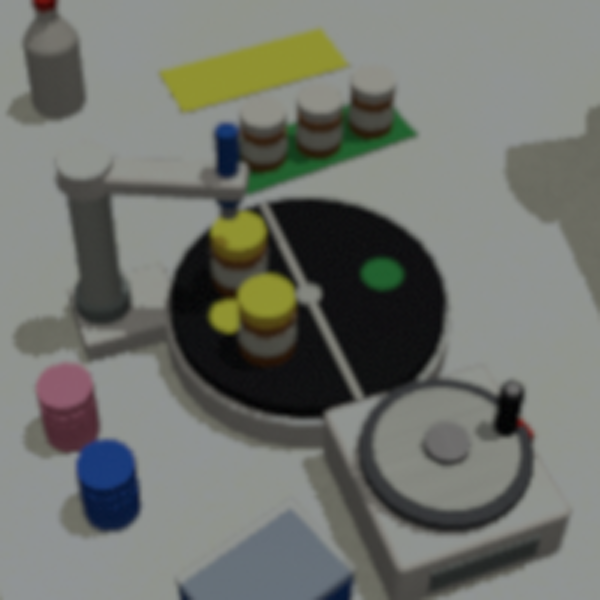

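```bash
python3 - <<'E'
from h import *
c=dict(np.load("top1.npz")); s=dict(np.load("sc1.npz"))
T=lambda x,y,z:px2w(c,200+x/3.2,110+y/3.2,z).round(4)
S=lambda x,y,z:px2w(s,220+x/3,140+y/3,z).round(4)
print("line",T(222,262,.058),T(460,280,.058),"hub",T(340,270,.060),S(308,293,.06),"scene line",S(265,205,.058),S(360,397,.058))
print("pivot",T(430,72,.217),S(82,160,.217)); print("wheel",T(131,285,.088),S(447,441,.09))
print("ymat",[T(*p,.002) for p in((657,289),(729,289),(662,479),(735,479))])
print("gmat",[T(*p,.002) for p in((520,300),(592,297),(531,491),(605,488))])
wm=np.array([.566,.294])
for hub in (T(340,270,.06)[:2],S(308,293,.06)[:2]):
    d=wm-hub; yaw=np.arctan2(d[1],d[0])-np.arctan2(225,-40); print("yaw",np.degrees(yaw))
    Rz=np.array([[np.cos(yaw),-np.sin(yaw)],[np.sin(yaw),np.cos(yaw)]])
    piv=hub+Rz@[.185,-.08]; print("piv",piv, "back_mid",hub+Rz@[.082,0],"armang",np.degrees(np.arctan2(*(np.array([.647,.031])-piv)[::-1])), "r",np.hypot(*(np.array([.647,.031])-piv)), "ang0",np.degrees(np.arctan2(*((hub+Rz@[.082,0])-piv)[::-1])))
E
```

```text
line [0.5965 0.1974 0.058 ] [ 0.569  -0.0663  0.058 ] hub [0.5835 0.0665 0.06  ] [0.5819 0.0653 0.06  ] scene line [ 0.5666 -0.0633  0.058 ] [0.5951 0.1953 0.058 ]
pivot [ 0.7584 -0.0333  0.217 ] [ 0.7567 -0.0413  0.217 ]
wheel [0.568  0.2933 0.088 ] [0.5635 0.289  0.09  ]
ymat [array([ 0.562 , -0.2962,  0.002 ]), array([ 0.5597, -0.3794,  0.002 ]), array([ 0.3457, -0.2885,  0.002 ]), array([ 0.3432, -0.3709,  0.002 ])]
gmat [array([ 0.5535, -0.1379,  0.002 ]), array([ 0.5548, -0.2208,  0.002 ]), array([ 0.3367, -0.1405,  0.002 ]), array([ 0.3376, -0.2238,  0.002 ])]
yaw -5.681892632546772
piv [ 0.75967066 -0.03142293] back_mid [0.66509713 0.05838157] armang 151.01223011867188 r 0.1288072154448327 ang0 136.4816548332856
yaw -6.103600356752807
piv [ 0.75734516 -0.03391691] back_mid [0.66343516 0.05658122] armang 149.53137060459667 r 0.12802445054091094 ang0 136.05994710907953
```

```bash
cat >> h.py <<'E'
def Rd(psi):
    c,s=np.cos(np.radians(psi)),np.sin(np.radians(psi))
    return np.array([[0,c,s],[0,s,-c],[-1,0,0.]])
def cur():
    o=get_obs(); return np.array(o["ee_pos"]),R.from_euler('xyz',o["tcp_rot"],degrees=True).as_matrix(),o
def plan(*wps):
    p0,R0,o=cur(); psi=np.degrees(np.arctan2(R0[1,1],R0[0,1]))
    print("t",round(o["time"],2),"tcp",p0.round(3),"psi",round(psi,1),"q",np.round(o["q"],0),"F",np.round(o["wrist_force"],1),"op",round(o["opening"],3))
    last=None
    for w in wps:
        p=np.array(w[:3]); ps=w[3]
        while ps-psi>90: ps-=180
        while ps-psi<-90: ps+=180
        d=R0.T@(p-p0)*1000; rv=R.from_matrix(R0.T@Rd(ps)).as_rotvec()
        print(np.round(d,0).astype(int).tolist(),rv.round(3).tolist(),"| to",np.round(p,3).tolist(),"psi",round(ps,1))
E
python3 - <<'E'
from h import *
plan((.45,.25,.33,75),(.647,.031,.33,90),(.647,.031,.234,90))
E
```

```text
t 1.65 tcp [0.136 0.533 0.231] psi 75.7 q [76.  5. 10. 95. -0. 90.] F [ 0.1 -0.9  0. ] op 0.085
[-99, -197, 374] [0.012, 0.0, 0.0] | to [0.45, 0.25, 0.33] psi 75
[-99, -360, 619] [-0.25, 0.0, 0.0] | to [0.647, 0.031, 0.33] psi 90
[-3, -360, 619] [-0.25, 0.0, 0.0] | to [0.647, 0.031, 0.234] psi 90
```

```bash
python3 - <<'E'
from h import *
plan((.136,.533,.33,75),(.647,.031,.33,0),(.647,.031,.234,0))
E
```

```text
t 1.65 tcp [0.136 0.533 0.231] psi 75.7 q [76.  5. 10. 95. -0. 90.] F [ 0.1 -0.9  0. ] op 0.085
[-99, 0, 0] [0.012, 0.0, 0.0] | to [0.136, 0.533, 0.33] psi 75
[-99, -360, 619] [1.321, 0.0, 0.0] | to [0.647, 0.031, 0.33] psi 0
[-3, -360, 619] [1.321, 0.0, 0.0] | to [0.647, 0.031, 0.234] psi 0
```

Emit:
{"method": "apply_moves", "body": {
  "rows": [
    [[-80,0,0,0,0,0,0.6],[-105,-60,100,0.2,0,0,0.6],[-105,-360,619,1.321,0,0,0.6],[-105,-360,619,1.321,0,0,0.6],[-105,-360,619,1.321,0,0,0.6],[-105,-360,619,1.321,0,0,0.6],[-105,-360,619,1.321,0,0,0.6],[-105,-360,619,1.321,0,0,0.6],[-105,-360,619,1.321,0,0,0.6],[-105,-360,619,1.321,0,0,0.6],[-105,-360,619,1.321,0,0,0.6],[-105,-360,619,1.321,0,0,0.6],[-105,-360,619,1.321,0,0,0.6],[-105,-360,619,1.321,0,0,0.6],[-105,-360,619,1.321,0,0,0.6],[-105,-360,619,1.321,0,0,0.6],[-105,-360,619,1.321,0,0,0.6],[-105,-360,619,1.321,0,0,0.6],[-105,-360,619,1.321,0,0,0.6],[-105,-360,619,1.321,0,0,0.6]]
  ],
  "newtons": 30
}}

```text
time: 3.65
ee_pos: [0.6461, 0.0321, 0.3371]
tcp_rot: [100.8, 89.9, 10.8]
wrist_force: [0.0, -0.2, -0.1]
opening: 0.0511
```

```bash
python3 - <<'E'
from h import *
plan((.647,.031,.236,0))
c=cams.camera("wrist"); save(c,"w1")
print(w2px(c,(.647,.031,.269)))
m=cv2.inRange(cv2.cvtColor(c["pixels"],cv2.COLOR_RGB2HSV),(105,120,40),(125,255,255))
n,l,st,ce=cv2.connectedComponentsWithStats(m)
for i in range(1,n):
    if st[i,4]>60: print(st[i],ce[i])
E
```

```text
t 3.65 tcp [0.646 0.032 0.337] psi 0.1 q [  3.  25.  47. 112.   0.  93.] F [ 0.  -0.2 -0.1] op 0.051
[101, 1, 1] [0.001, -0.0, -0.001] | to [0.647, 0.031, 0.236] psi 0
[325.03595777 222.80669681]
[ 453    4   70   55 2962] [488.3818366   32.37407157]
[ 311  188   33   52 1363] [326.6162876  214.14159941]
```

View pics/w1.png

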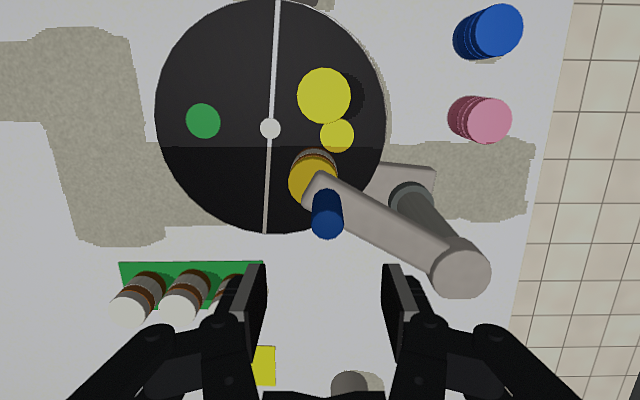

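The wrist picture shows the sleeve top at about (327,222), close to the predicted (325,223), so I go down and grip.

Emit:
{"method": "apply_moves", "body": {
  "rows": [
    [[50,1,1,0,0,0,0.6],[80,1,1,0,0,0,0.6],[101,1,1,0,0,0,0.6],[101,1,1,0,0,0,0.6],[101,1,1,0,0,0,0.0],[101,1,1,0,0,0,0.0],[101,1,1,0,0,0,0.0],[101,1,1,0,0,0,0.0],[101,1,1,0,0,0,0.0],[101,1,1,0,0,0,0.0]]
  ],
  "newtons": 30
}}

```text
time: 4.7
ee_pos: [0.648, 0.0311, 0.2385]
tcp_rot: [94.6, 89.7, 4.7]
wrist_force: [1.7, 0.3, 6.7]
opening: 0.0209
```

```bash
python3 - <<'E'
from h import *
p,_,_=cur(); piv=np.array([.758,-.033]); d=p[:2]-piv; a=np.degrees(np.arctan2(d[1],d[0])); print(a,np.hypot(*d))
for t in np.linspace(a,222,13)[1:]:
    q=piv+.128*np.array([np.cos(np.radians(t)),np.sin(np.radians(t))]); plan((*q,p[2],0))
E
```

```text
149.75001871689267 0.12730568288694002
t 4.7 tcp [0.648 0.031 0.238] psi 0.1 q [ 3. 19. 28. 98.  0. 93.] F [1.7 0.3 6.7] op 0.021
[0, -7, 12] [0.001, -0.0, -0.005] | to [0.641, 0.02, 0.238] psi 0
t 4.7 tcp [0.648 0.031 0.238] psi 0.1 q [ 3. 19. 28. 98.  0. 93.] F [1.7 0.3 6.7] op 0.021
[0, -12, 24] [0.001, -0.0, -0.005] | to [0.636, 0.007, 0.238] psi 0
t 4.7 tcp [0.648 0.031 0.238] psi 0.1 q [ 3. 19. 28. 98.  0. 93.] F [1.7 0.3 6.7] op 0.021
[0, -15, 37] [0.001, -0.0, -0.005] | to [0.633, -0.006, 0.238] psi 0
t 4.7 tcp [0.648 0.031 0.238] psi 0.1 q [ 3. 19. 28. 98.  0. 93.] F [1.7 0.3 6.7] op 0.021
[0, -17, 50] [0.001, -0.0, -0.005] | to [0.631, -0.019, 0.238] psi 0
t 4.7 tcp [0.648 0.031 0.238] psi 0.1 q [ 3. 19. 28. 98.  0. 93.] F [1.7 0.3 6.7] op 0.021
[0, -18, 64] [0.001, -0.0, -0.005] | to [0.63, -0.033, 0.238] psi 0
t 4.7 tcp [0.648 0.031 0.238] psi 0.1 q [ 3. 19. 28. 98.  0. 93.] F [1.7 0.3 6.7] op 0.021
[0, -17, 77] [0.001, -0.0, -0.005] | to [0.631, -0.046, 0.238] psi 0
t 4.7 tcp [0.648 0.031 0.238] psi 0.1 q [ 3. 19. 28. 98.  0. 93.] F [1.7 0.3 6.7] op 0.021
[0, -15, 90] [0
[... 153 characters left out ...]
 103] [0.001, -0.0, -0.005] | to [0.636, -0.072, 0.238] psi 0
t 4.7 tcp [0.648 0.031 0.238] psi 0.1 q [ 3. 19. 28. 98.  0. 93.] F [1.7 0.3 6.7] op 0.021
[0, -7, 116] [0.001, -0.0, -0.005] | to [0.641, -0.085, 0.238] psi 0
t 4.7 tcp [0.648 0.031 0.238] psi 0.1 q [ 3. 19. 28. 98.  0. 93.] F [1.7 0.3 6.7] op 0.021
[0, -1, 128] [0.001, -0.0, -0.005] | to [0.647, -0.097, 0.238] psi 0
t 4.7 tcp [0.648 0.031 0.238] psi 0.1 q [ 3. 19. 28. 98.  0. 93.] F [1.7 0.3 6.7] op 0.021
[0, 6, 139] [0.001, -0.0, -0.005] | to [0.654, -0.108, 0.238] psi 0
t 4.7 tcp [0.648 0.031 0.238] psi 0.1 q [ 3. 19. 28. 98.  0. 93.] F [1.7 0.3 6.7] op 0.021
[0, 15, 150] [0.001, -0.0, -0.005] | to [0.663, -0.119, 0.238] psi 0
```

Emit:
{"method": "apply_moves", "body": {
  "rows": [
    [[0,-7,12,0,0,0,0],[0,-12,24,0,0,0,0],[0,-15,37,0,0,0,0],[0,-17,50,0,0,0,0],[0,-18,64,0,0,0,0],[0,-17,77,0,0,0,0],[0,-15,90,0,0,0,0],[0,-12,103,0,0,0,0],[0,-7,116,0,0,0,0],[0,-1,128,0,0,0,0],[0,6,139,0,0,0,0],[0,15,150,0,0,0,0],[0,15,150,0,0,0,0],[0,15,150,0,0,0,0],[0,15,150,0,0,0,0.5],[0,15,150,0,0,0,0.5],[0,15,150,0,0,0,0.5],[-50,15,150,0,0,0,0.6],[-90,15,150,0,0,0,0.6],[-90,15,150,0,0,0,0.6]]
  ]
}}

```text
time: 6.7
ee_pos: [0.6632, -0.1191, 0.3361]
tcp_rot: [84.1, 89.1, -5.8]
wrist_force: [-0.4, -0.0, 0.9]
opening: 0.0511
```

```bash
python3 - <<'E'
from h import *
plan((.512,-.182,.15,-90),(.512,-.182,.03,-90))
c=cams.camera("top"); save(c,"t2",(200,110,450,280),3.2)
c=cams.camera("scene"); save(c,"s2",(200,120,440,320),3)
E
```

```text
t 6.7 tcp [ 0.663 -0.119  0.336] psi 0.1 q [-10.  29.  53. 112.   0.  80.] F [-0.4 -0.   0.9] op 0.051
[184, -154, 62] [-1.57, 0.013, -0.011] | to [0.512, -0.182, 0.15] psi 90
[304, -156, 62] [-1.57, 0.013, -0.011] | to [0.512, -0.182, 0.03] psi 90
```

View pics/s2.png

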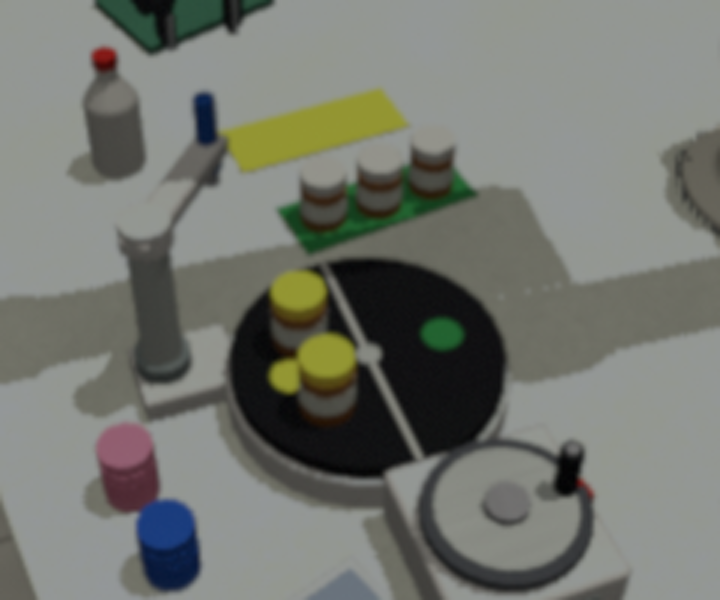

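The arm is parked with its sleeve at about (205,118) in the crop, clear of the turntable. Next are the new jars.

```bash
cat >> h.py <<'E'
C=np.array([.583,.066]); YAW=-6.0
def tw(x,y):
    a=np.radians(YAW); return C+np.array([[np.cos(a),-np.sin(a)],[np.sin(a),np.cos(a)]])@np.array([x,y])
def jars(c):
    v,u=np.mgrid[0:400,0:640]; rz=c["range_z"]
    p=cv2.undistortPoints(np.stack([u,v],-1).reshape(-1,1,2).astype(float),K(c),np.array(c["D"],float)).reshape(400,640,2)
    P=np.array(c["eye"])+(np.stack([p[...,0],-p[...,1],-np.ones_like(rz)],-1)*rz[...,None])@rot(c).T
    near=(P[...,0]>.25)&(P[...,0]<.8)&(P[...,1]>-.5)&(P[...,1]<.5)&(rz>0)
    a=np.radians(YAW)
    for nm,lo,hi in(("low",.062,.08),("table",.118,.136)):
        n,l,st,ce=cv2.connectedComponentsWithStats((near&(P[...,2]>lo)&(P[...,2]<hi)).astype(np.uint8))
        for i in range(1,n):
            q=P[l==i]; (cx,cy),r=cv2.minEnclosingCircle(q[:,:2].astype(np.float32))
            if st[i,4]>40 and .02<r<.032:
                rgb=c["pixels"][l==i].mean(0).round(); d=np.array([cx,cy])-C
                print(nm,"xy",round(cx,3),round(cy,3),"r",round(r,3),"rgb",rgb,"tableframe(start)",(np.array([[np.cos(a),np.sin(a)],[-np.sin(a),np.cos(a)]])@d).round(3))
E
python3 - <<'E'
from h import *
for y in(.068,0,-.068): print(tw(-.062,y).round(3))
jars(cams.camera("top"))
plan((.512,-.183,.336,-89.9),(.512,-.183,.025,-89.9))
E
```

```text
[0.528 0.14 ]
[0.521 0.072]
[0.514 0.005]
table xy 0.69 -0.374 r 0.022 rgb [76. 73. 69.] tableframe(start) [ 0.152 -0.426]
table xy 0.645 0.105 r 0.026 rgb [96. 96. 29.] tableframe(start) [0.057 0.045]
table xy 0.633 0.02 r 0.026 rgb [97. 97. 29.] tableframe(start) [ 0.055 -0.04 ]
t 6.85 tcp [ 0.663 -0.119  0.328] psi 0.1 q [-10.  29.  52. 112.   0.  80.] F [-0.2  0.8 -1.6] op 0.051
[-8, -151, 64] [1.57, -0.004, -0.004] | to [0.512, -0.183, 0.336] psi -89.9
[303, -153, 64] [1.57, -0.004, -0.004] | to [0.512, -0.183, 0.025] psi -89.9
```

Emit:
{"method": "apply_moves", "body": {
  "rows": [
    [[-8,-40,16,0.15,0,0,0.78],[-8,-90,38,0.3,0,0,0.78],[-8,-151,64,0.45,0,0,0.78],[40,-152,64,1.57,0,0,0.78],[80,-152,64,1.57,0,0,0.78],[100,-152,64,1.57,0,0,0.78],[120,-152,64,1.57,0,0,0.78],[140,-152,64,1.57,0,0,0.78],[160,-152,64,1.57,0,0,0.78],[180,-152,64,1.57,0,0,0.78],[180,-152,64,1.57,0,0,0.78],[180,-152,64,1.57,0,0,0.78],[180,-152,64,1.57,0,0,0.78]]
  ]
}}

```text
time: 8.15
ee_pos: [0.5114, -0.1829, 0.147]
tcp_rot: [-171.1, 89.8, 9.1]
wrist_force: [0.0, 0.2, -0.1]
opening: 0.0664
```

```bash
python3 - <<'E'
from h import *
c=cams.camera("wrist"); save(c,"w3"); jars(c)
plan((.512,-.183,.025,-89.9))
E
```

```text
low xy 0.514 -0.186 r 0.026 rgb [113. 109. 102.] tableframe(start) [-0.043 -0.257]
low xy 0.447 -0.179 r 0.026 rgb [112. 108. 102.] tableframe(start) [-0.109 -0.257]
low xy 0.378 -0.182 r 0.026 rgb [126. 125. 120.] tableframe(start) [-0.178 -0.268]
t 8.2 tcp [ 0.512 -0.183  0.147] psi -89.8 q [-20.   3.  -1.  85.   0. 160.] F [0.8 0.2 0.2] op 0.066
[122, 0, 0] [0.002, -0.005, 0.0] | to [0.512, -0.183, 0.025] psi -89.9
```

View pics/w3.png

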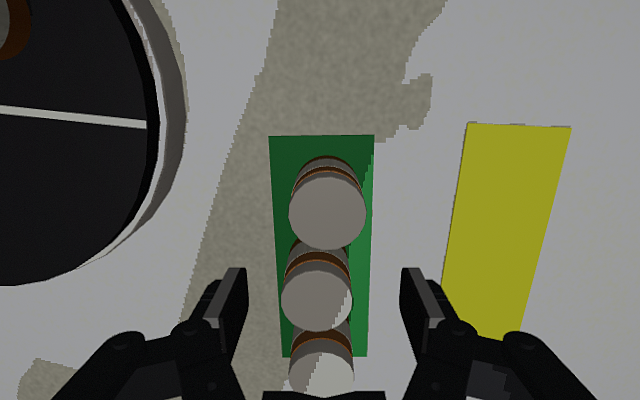

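The wrist picture shows the far white-cap jar centred at (327,211) between the jaws, with its neighbours behind it in line.

Emit:
{"method": "apply_moves", "body": {
  "rows": [
    [[50,1,-1,0,0,0,0.78],[90,1,-1,0,0,0,0.78],[115,1,-1,0,0,0,0.78],[122,1,-1,0,0,0,0.78],[122,1,-1,0,0,0,0.78],[122,1,-1,0,0,0,0.3],[122,1,-1,0,0,0,0.3],[122,1,-1,0,0,0,0.3],[122,1,-1,0,0,0,0.3],[122,1,-1,0,0,0,0.3],[105,1,-1,0,0,0,0.3],[70,1,-1,0,0,0,0.3],[20,1,-1,0,0,0,0.3],[-30,1,-1,0,0,0,0.3],[-75,1,-1,0,0,0,0.3],[-75,1,-1,0,0,0,0.3]]
  ],
  "newtons": 35
}}

```text
time: 9.8
ee_pos: [0.5142, -0.1847, 0.2299]
tcp_rot: [167.7, 89.1, -12.1]
wrist_force: [0.1, -0.5, -1.9]
opening: 0.0515
```

```bash
python3 - <<'E'
from h import *
plan((.528,.14,.222,-6),(.528,.14,.082,-6))
E
```

```text
t 9.8 tcp [ 0.514 -0.185  0.23 ] psi -89.8 q [-20.   4.   8.  94.   0. 160.] F [ 0.1 -0.5 -1.9] op 0.052
[7, -325, -15] [-1.462, -0.01, -0.013] | to [0.528, 0.14, 0.222] psi -6
[147, -325, -13] [-1.462, -0.01, -0.013] | to [0.528, 0.14, 0.082] psi -6
```

Emit:
{"method": "apply_moves", "body": {
  "rows": [
    [[7,-40,-2,-0.13,0,0,0.3],[7,-80,-4,-0.28,0,0,0.3],[7,-120,-6,-0.42,0,0,0.3],[7,-160,-8,-0.57,0,0,0.3],[7,-195,-10,-0.71,0,0,0.3],[7,-225,-12,-0.86,-0.01,-0.01,0.3],[7,-255,-13,-1.0,-0.01,-0.01,0.3],[7,-280,-14,-1.14,-0.01,-0.01,0.3],[7,-305,-15,-1.28,-0.01,-0.01,0.3],[7,-320,-15,-1.4,-0.01,-0.01,0.3],[7,-325,-15,-1.462,-0.01,-0.013,0.3],[7,-325,-15,-1.462,-0.01,-0.013,0.3],[50,-325,-14,-1.462,-0.01,-0.013,0.3],[95,-325,-14,-1.462,-0.01,-0.013,0.3],[125,-325,-13,-1.462,-0.01,-0.013,0.3],[140,-325,-13,-1.462,-0.01,-0.013,0.3],[146,-325,-13,-1.462,-0.01,-0.013,0.3],[147,-325,-13,-1.462,-0.01,-0.013,0.3],[147,-325,-13,-1.462,-0.01,-0.013,0.3]]
  ]
}}

```text
time: 11.7
ee_pos: [0.5287, 0.1398, 0.0836]
tcp_rot: [93.5, 89.9, -2.5]
wrist_force: [-0.6, -0.3, 2.2]
opening: 0.051
```

```bash
python3 - <<'E'
from h import *
plan((.528,.14,.081,-6))
c=cams.camera("scene"); save(c,"s4",(220,140,420,340),3)
E
```

```text
t 11.7 tcp [0.529 0.14  0.084] psi -6.0 q [ 15.   4.  -7.  79.  -0. 111.] F [-0.6 -0.3  2.2] op 0.051
[3, -1, 0] [-0.001, -0.0, -0.002] | to [0.528, 0.14, 0.081] psi -6
```

View pics/s4.png

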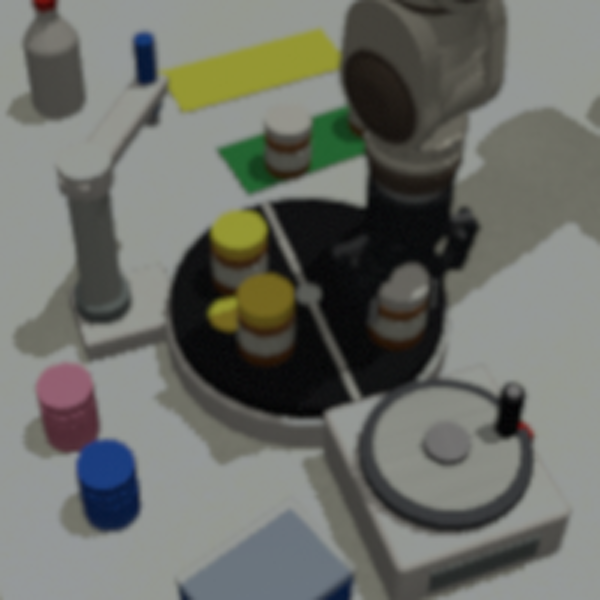

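The jar stands at the left of the green-dot bay, at about (400,305) in the crop, and the wrist force shows contact. I release it and go back for the next.

```bash
python3 - <<'E'
from h import *
plan((.529,.14,.222,-6),(.447,-.179,.222,-89.9),(.447,-.179,.15,-89.9))
E
```

```text
t 11.75 tcp [0.529 0.14  0.084] psi -6.0 q [ 15.   4.  -7.  79.  -0. 111.] F [-0.3 -1.3  3.8] op 0.051
[-138, 1, 0] [-0.001, -0.0, -0.002] | to [0.529, 0.14, 0.222] psi -6
[-139, -47, 326] [1.464, -0.002, -0.002] | to [0.447, -0.179, 0.222] psi -89.9
[-67, -48, 326] [1.464, -0.002, -0.002] | to [0.447, -0.179, 0.15] psi -89.9
```

Emit:
{"method": "apply_moves", "body": {
  "rows": [
    [[1,0,0,0,0,0,0.6],[1,0,0,0,0,0,0.7],[1,0,0,0,0,0,0.78],[0,0,0,0,0,0,0.78],[-30,0,0,0,0,0,0.78],[-75,0,0,0,0,0,0.78],[-110,0,5,0,0,0,0.78],[-138,-6,45,0.15,0,0,0.78],[-138,-12,90,0.3,0,0,0.78],[-138,-20,135,0.45,0,0,0.78],[-138,-28,180,0.6,0,0,0.78],[-138,-34,225,0.75,0,0,0.78],[-138,-40,265,0.9,0,0,0.78],[-138,-45,300,1.05,0,0,0.78],[-138,-47,320,1.2,0,0,0.78],[-120,-47,326,1.35,0,0,0.78],[-100,-47,326,1.464,0,0,0.78],[-80,-47,326,1.464,0,0,0.78],[-67,-47,326,1.464,0,0,0.78],[-67,-47,326,1.464,0,0,0.78]]
  ]
}}

```text
time: 13.75
ee_pos: [0.4468, -0.1791, 0.1489]
tcp_rot: [-69.3, 90.0, 110.8]
wrist_force: [0.1, -0.5, -0.7]
opening: 0.0666
```

```bash
python3 - <<'E'
from h import *
c=cams.camera("wrist"); jars(c); c=cams.camera("top"); jars(c); save(c,"t5",(200,110,450,280),3.2)
plan((.446,-.177,.025,-89.9))
E
```

```text
low xy 0.494 -0.162 r 0.026 rgb [112. 108. 102.] tableframe(start) [-0.065 -0.237]
low xy 0.377 -0.182 r 0.026 rgb [121. 119. 114.] tableframe(start) [-0.179 -0.268]
low xy 0.495 -0.158 r 0.025 rgb [75. 73. 69.] tableframe(start) [-0.064 -0.232]
table xy 0.685 -0.371 r 0.021 rgb [76. 73. 69.] tableframe(start) [ 0.147 -0.424]
table xy 0.645 0.104 r 0.026 rgb [96. 97. 30.] tableframe(start) [0.058 0.044]
table xy 0.633 0.019 r 0.026 rgb [96. 96. 29.] tableframe(start) [ 0.055 -0.042]
table xy 0.528 0.141 r 0.026 rgb [96. 97. 98.] tableframe(start) [-0.063  0.069]
t 13.85 tcp [ 0.448 -0.179  0.151] psi -89.9 q [-22.  -5.  -9.  86.   0. 158.] F [ 0.2 -0.4 -0.1] op 0.067
[126, -2, 2] [0.0, -0.002, -0.0] | to [0.446, -0.177, 0.025] psi -89.9
```

Jar B has been knocked aside: it now stands at (0.494, -0.161), seen by both cameras. I aim there.

Emit:
{"method": "apply_moves", "body": {
  "rows": [
    [[0,-18,-46,0,0,0,0.82],[0,-18,-46,0,0,0,0.82],[50,-18,-46,0,0,0,0.82],[90,-18,-46,0,0,0,0.82],[118,-18,-46,0,0,0,0.82],[126,-18,-46,0,0,0,0.82],[126,-18,-46,0,0,0,0.82],[126,-18,-46,0,0,0,0.3],[126,-18,-46,0,0,0,0.3],[126,-18,-46,0,0,0,0.3],[126,-18,-46,0,0,0,0.3],[126,-18,-46,0,0,0,0.3],[110,-18,-46,0,0,0,0.3],[75,-18,-46,0,0,0,0.3],[25,-18,-46,0,0,0,0.3],[-25,-18,-46,0,0,0,0.3],[-71,-18,-46,0,0,0,0.3],[-71,-18,-46,0,0,0,0.3]]
  ]
}}

```text
time: 15.65
ee_pos: [0.4954, -0.1619, 0.2301]
tcp_rot: [163.6, 89.2, -16.3]
wrist_force: [0.5, -0.8, -1.8]
opening: 0.0513
```

```bash
python3 - <<'E'
from h import *
plan((.521,.072,.222,-6),(.521,.072,.081,-6))
E
```

```text
t 15.65 tcp [ 0.495 -0.162  0.23 ] psi -89.9 q [-18.   0.   5.  94.   0. 162.] F [ 0.5 -0.8 -1.8] op 0.051
[8, -234, -26] [-1.464, -0.008, -0.013] | to [0.521, 0.072, 0.222] psi -6
[149, -234, -24] [-1.464, -0.008, -0.013] | to [0.521, 0.072, 0.081] psi -6
```

Emit:
{"method": "apply_moves", "body": {
  "rows": [
    [[8,-25,-3,-0.14,0,0,0.3],[8,-50,-6,-0.28,0,0,0.3],[8,-80,-9,-0.43,0,0,0.3],[8,-110,-12,-0.57,0,0,0.3],[8,-135,-15,-0.71,0,0,0.3],[8,-160,-18,-0.86,-0.008,-0.013,0.3],[8,-185,-21,-1.0,-0.008,-0.013,0.3],[8,-205,-24,-1.14,-0.008,-0.013,0.3],[8,-222,-26,-1.28,-0.008,-0.013,0.3],[8,-230,-26,-1.4,-0.008,-0.013,0.3],[8,-234,-26,-1.464,-0.008,-0.013,0.3],[8,-234,-26,-1.464,-0.008,-0.013,0.3],[50,-234,-25,-1.464,-0.008,-0.013,0.3],[95,-234,-25,-1.464,-0.008,-0.013,0.3],[127,-234,-24,-1.464,-0.008,-0.013,0.3],[142,-234,-24,-1.464,-0.008,-0.013,0.3],[148,-234,-24,-1.464,-0.008,-0.013,0.3],[149,-234,-24,-1.464,-0.008,-0.013,0.3],[149,-234,-24,-1.464,-0.008,-0.013,0.3]]
  ]
}}

```text
time: 17.55
ee_pos: [0.5214, 0.0714, 0.0831]
tcp_rot: [109.5, 89.9, 13.4]
wrist_force: [-3.5, -1.0, 5.0]
opening: 0.0511
```

```bash
python3 - <<'E'
from h import *
plan((.521,.072,.222,-6),(.377,-.18,.222,-89.9),(.377,-.18,.15,-89.9))
c=cams.camera("scene"); save(c,"s6",(220,140,420,340),3)
E
```

```text
t 17.55 tcp [0.521 0.071 0.083] psi -6.1 q [  8.   1. -10.  78.   0. 104.] F [-3.5 -1.   5. ] op 0.051
[-139, 0, -1] [-0.002, -0.001, -0.002] | to [0.521, 0.072, 0.222] psi -6
[-139, -117, 265] [1.463, -0.002, -0.001] | to [0.377, -0.18, 0.222] psi -89.9
[-67, -117, 265] [1.463, -0.002, -0.001] | to [0.377, -0.18, 0.15] psi -89.9
```

View pics/s6.png

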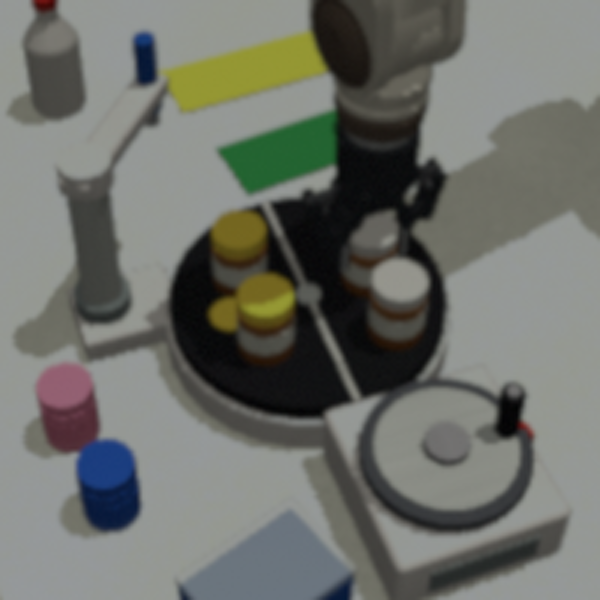

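The second jar stands at about (370,255) in the crop, beside the first at (398,305).

Emit:
{"method": "apply_moves", "body": {
  "rows": [
    [[0,0,0,0,0,0,0.6],[0,0,0,0,0,0,0.7],[0,0,0,0,0,0,0.78],[0,0,0,0,0,0,0.78],[-30,0,0,0,0,0,0.78],[-75,0,0,0,0,0,0.78],[-110,0,0,0,0,0,0.78],[-138,-17,40,0.15,0,0,0.78],[-138,-34,80,0.3,0,0,0.78],[-138,-51,120,0.45,0,0,0.78],[-138,-68,155,0.6,0,0,0.78],[-138,-84,190,0.75,0,0,0.78],[-138,-98,222,0.9,0,0,0.78],[-138,-110,248,1.05,0,0,0.78],[-138,-116,262,1.2,0,0,0.78],[-120,-117,265,1.35,0,0,0.78],[-100,-117,265,1.463,0,0,0.78],[-80,-117,265,1.463,0,0,0.78],[-67,-117,265,1.463,0,0,0.78],[-67,-117,265,1.463,0,0,0.78]]
  ]
}}

```text
time: 19.6
ee_pos: [0.3762, -0.1794, 0.1482]
tcp_rot: [-82.7, 89.9, 97.4]
wrist_force: [0.8, 0.7, 0.5]
opening: 0.0668
```

```bash
python3 - <<'E'
from h import *
c=cams.camera("wrist"); jars(c); c=cams.camera("top"); jars(c)
plan((.377,-.18,.025,-89.9))
E
```

```text
low xy 0.377 -0.182 r 0.026 rgb [106. 103.  98.] tableframe(start) [-0.179 -0.268]
table xy 0.646 0.103 r 0.027 rgb [96. 96. 30.] tableframe(start) [0.059 0.044]
table xy 0.633 0.018 r 0.026 rgb [96. 96. 29.] tableframe(start) [ 0.054 -0.043]
table xy 0.527 0.141 r 0.026 rgb [95. 96. 97.] tableframe(start) [-0.063  0.069]
table xy 0.521 0.072 r 0.026 rgb [96. 97. 98.] tableframe(start) [-0.062 -0.   ]
t 19.7 tcp [ 0.377 -0.18   0.15 ] psi -89.9 q [-26. -14. -17.  87.   0. 154.] F [-0.1  0.6 -0.2] op 0.067
[125, 0, 0] [0.0, -0.002, 0.0] | to [0.377, -0.18, 0.025] psi -89.9
```

Emit:
{"method": "apply_moves", "body": {
  "rows": [
    [[50,1,0,0,0,0,0.78],[90,1,0,0,0,0,0.78],[118,1,0,0,0,0,0.78],[125,1,0,0,0,0,0.78],[125,1,0,0,0,0,0.78],[125,1,0,0,0,0,0.3],[125,1,0,0,0,0,0.3],[125,1,0,0,0,0,0.3],[125,1,0,0,0,0,0.3],[125,1,0,0,0,0,0.3],[110,1,0,0,0,0,0.3],[75,1,0,0,0,0,0.3],[25,1,0,0,0,0,0.3],[-25,1,0,0,0,0,0.3],[-72,1,0,0,0,0,0.3],[-72,1,0,0,0,0,0.3]]
  ]
}}

```text
time: 21.3
ee_pos: [0.3787, -0.1816, 0.2296]
tcp_rot: [160.2, 89.3, -19.7]
wrist_force: [0.6, -0.2, -2.2]
opening: 0.0512
```

```bash
python3 - <<'E'
from h import *
plan((.514,.005,.222,-6),(.514,.005,.081,-6))
E
```

```text
t 21.3 tcp [ 0.379 -0.182  0.23 ] psi -89.9 q [-26. -13.  -7.  95.   0. 154.] F [ 0.6 -0.2 -2.2] op 0.051
[8, -186, -136] [-1.464, -0.006, -0.012] | to [0.514, 0.005, 0.222] psi -6
[149, -187, -134] [-1.464, -0.006, -0.012] | to [0.514, 0.005, 0.081] psi -6
```

Emit:
{"method": "apply_moves", "body": {
  "rows": [
    [[8,-20,-15,-0.14,0,0,0.3],[8,-40,-30,-0.28,0,0,0.3],[8,-64,-47,-0.43,0,0,0.3],[8,-88,-64,-0.57,0,0,0.3],[8,-108,-79,-0.71,0,0,0.3],[8,-128,-94,-0.86,-0.006,-0.012,0.3],[8,-148,-108,-1.0,-0.006,-0.012,0.3],[8,-164,-120,-1.14,-0.006,-0.012,0.3],[8,-178,-130,-1.28,-0.006,-0.012,0.3],[8,-184,-134,-1.4,-0.006,-0.012,0.3],[8,-186,-136,-1.464,-0.006,-0.012,0.3],[8,-186,-136,-1.464,-0.006,-0.012,0.3],[50,-186,-135,-1.464,-0.006,-0.012,0.3],[95,-187,-135,-1.464,-0.006,-0.012,0.3],[127,-187,-134,-1.464,-0.006,-0.012,0.3],[142,-187,-134,-1.464,-0.006,-0.012,0.3],[148,-187,-134,-1.464,-0.006,-0.012,0.3],[149,-187,-134,-1.464,-0.006,-0.012,0.3],[149,-187,-134,-1.464,-0.006,-0.012,0.3]]
  ]
}}

```text
time: 23.2
ee_pos: [0.5147, 0.0047, 0.0835]
tcp_rot: [97.8, 89.9, 1.7]
wrist_force: [-3.7, -2.2, 5.1]
opening: 0.0514
```

```bash
python3 - <<'E'
from h import *
plan((.514,.005,.26,-6),(.512,.299,.26,-6),(.512,.299,.2,-6))
E
```

```text
t 23.2 tcp [0.515 0.005 0.084] psi -6.1 q [  1.  -0. -12.  78.   0.  97.] F [-3.7 -2.2  5.1] op 0.051
[-176, 0, 0] [-0.002, -0.0, -0.002] | to [0.514, 0.005, 0.26] psi -6
[-176, -33, -292] [-0.002, -0.0, -0.002] | to [0.512, 0.299, 0.26] psi -6
[-116, -34, -292] [-0.002, -0.0, -0.002] | to [0.512, 0.299, 0.2] psi -6
```

Emit:
{"method": "apply_moves", "body": {
  "rows": [
    [[0,0,0,0,0,0,0.6],[0,0,0,0,0,0,0.7],[0,0,0,0,0,0,0.78],[0,0,0,0,0,0,0.78],[-30,0,0,0,0,0,0.78],[-75,0,0,0,0,0,0.78],[-125,0,0,0,0,0,0.78],[-165,0,-10,0,0,0,0.7],[-176,-4,-50,0,0,0,0.6],[-176,-10,-100,0,0,0,0.6],[-176,-16,-150,0,0,0,0.6],[-176,-22,-200,0,0,0,0.6],[-176,-28,-250,0,0,0,0.6],[-160,-33,-285,0,0,0,0.6],[-130,-34,-292,0,0,0,0.6],[-116,-34,-292,0,0,0,0.6],[-116,-34,-292,0,0,0,0.6]]
  ]
}}

```text
time: 24.9
ee_pos: [0.5105, 0.2988, 0.1969]
tcp_rot: [-22.3, 89.9, -118.4]
wrist_force: [-0.6, 0.2, -0.7]
opening: 0.0514
```

```bash
python3 - <<'E'
from h import *
c=cams.camera("top"); jars(c); save(c,"t7",(200,110,450,280),3.2)
c=cams.camera("wrist"); save(c,"w7"); print(w2px(c,(.512,.299,.143)))
plan((.512,.299,.105,-6))
E
```

```text
low xy 0.648 0.327 r 0.026 rgb [77. 76. 75.] tableframe(start) [0.037 0.266]
table xy 0.687 -0.371 r 0.021 rgb [76. 73. 69.] tableframe(start) [ 0.149 -0.424]
table xy 0.645 0.104 r 0.026 rgb [96. 96. 29.] tableframe(start) [0.057 0.044]
table xy 0.633 0.018 r 0.026 rgb [97. 97. 30.] tableframe(start) [ 0.054 -0.042]
table xy 0.527 0.141 r 0.026 rgb [80. 78. 75.] tableframe(start) [-0.064  0.068]
table xy 0.521 0.071 r 0.026 rgb [96. 97. 98.] tableframe(start) [-0.062 -0.001]
table xy 0.514 0.005 r 0.026 rgb [96. 97. 98.] tableframe(start) [-0.062 -0.067]
[325.04480949 228.08552014]
t 25.0 tcp [0.512 0.299 0.2  ] psi -6.1 q [ 30.  10.  12.  92.  -0. 126.] F [-0.7 -0.7  0. ] op 0.051
[95, 0, 0] [-0.002, -0.0, -0.003] | to [0.512, 0.299, 0.105] psi -6
```

View pics/w7.png

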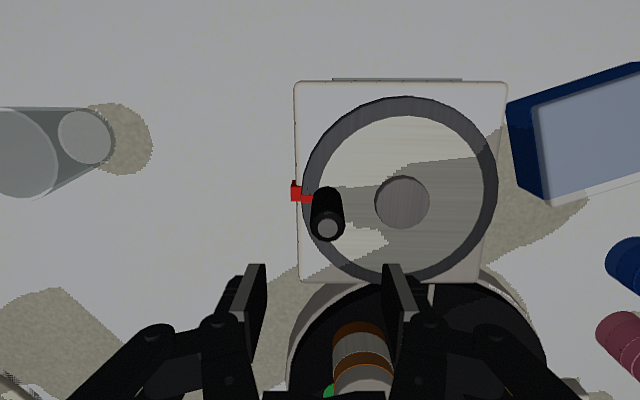

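The handle top shows at (328,227), predicted at (325,228), and all three new jars stand in the front bay. I grip the handle.

Emit:
{"method": "apply_moves", "body": {
  "rows": [
    [[40,0,0,0,0,0,0.6],[75,0,0,0,0,0,0.6],[92,0,0,0,0,0,0.6],[95,0,0,0,0,0,0.6],[95,0,0,0,0,0,0.0],[95,0,0,0,0,0,0.0],[95,0,0,0,0,0,0.0],[95,0,0,0,0,0,0.0],[95,0,0,0,0,0,0.0],[95,0,0,0,0,0,0.0]]
  ],
  "newtons": 35
}}

```text
time: 26.0
ee_pos: [0.5133, 0.2989, 0.1075]
tcp_rot: [109.3, 89.6, 13.1]
wrist_force: [2.9, -1.5, 7.5]
opening: 0.0209
```

```bash
cat > wh.py <<'E'
from h import *
import sys
W=np.array([.5665,.2935]); 
p,R0,o=cur(); d=p[:2]-W; a=np.degrees(np.arctan2(d[1],d[0])); print("ang",a,"r",np.hypot(*d),"F",o["wrist_force"].round(1),"op",o["opening"],"t",o["time"],"z",p[2])
end=float(sys.argv[1]); n=int(sys.argv[2])
for t in np.linspace(a,end,n+1)[1:]:
    q=W+.055*np.array([np.cos(np.radians(t)),np.sin(np.radians(t))])
    s=R0.T@(np.array([*q,.1075])-p)*1000; print(s.round(0).astype(int).tolist(),end=" ")
E
python3 - <<'E'
from h import *
c=cams.camera("wrist"); print(px2w(dict(c),320,200,.09))
E
python3 wh.py 84 18
```

```text
[0.51487807 0.33001667 0.09      ]
ang 174.18053896555315 r 0.053532843830312975 F [ 3.2 -1.4  7. ] op 0.020983520098141813 t 26.05 z 0.10747204098557267
[0, -1, -5] [0, -1, -10] [0, 0, -14] [0, 2, -19] [0, 4, -23] [0, 6, -28] [0, 8, -32] [0, 11, -35] [0, 14, -39] [0, 18, -42] [0, 22, -45] [0, 26, -48] [0, 30, -50] [0, 35, -52] [0, 39, -53] [0, 44, -54] [0, 49, -55] [0, 53, -55]
```

Emit:
{"method": "apply_moves", "body": {
  "rows": [
    [[0,0,-2,0,0,0,0],[0,-1,-5,0,0,0,0],[0,-1,-10,0,0,0,0],[0,0,-14,0,0,0,0],[0,2,-19,0,0,0,0],[0,4,-23,0,0,0,0],[0,6,-28,0,0,0,0],[0,8,-32,0,0,0,0],[0,11,-35,0,0,0,0],[0,14,-39,0,0,0,0],[0,18,-42,0,0,0,0],[0,22,-45,0,0,0,0],[0,26,-48,0,0,0,0],[0,30,-50,0,0,0,0],[0,35,-52,0,0,0,0],[0,39,-53,0,0,0,0],[0,44,-54,0,0,0,0],[0,49,-55,0,0,0,0],[0,53,-55,0,0,0,0],[0,54,-55,0,0,0,0]]
  ]
}}

```text
time: 28.05
ee_pos: [0.5724, 0.3468, 0.1076]
tcp_rot: [88.1, 89.7, -8.1]
wrist_force: [-2.7, -7.6, 0.2]
opening: 0.0209
```

```bash
python3 - <<'E'
from h import *
c=cams.camera("top"); save(c,"t8",(200,110,450,280),3.2); jars(c)
E
python3 wh.py -6 18
```

```text
low xy 0.645 0.331 r 0.024 rgb [70. 68. 65.] tableframe(start) [0.034 0.27 ]
table xy 0.685 -0.374 r 0.02 rgb [76. 73. 69.] tableframe(start) [ 0.148 -0.426]
table xy 0.654 0.05 r 0.026 rgb [96. 96. 31.] tableframe(start) [ 0.072 -0.008]
table xy 0.593 0.159 r 0.026 rgb [95. 96. 96.] tableframe(start) [-0.     0.093]
table xy 0.585 -0.004 r 0.026 rgb [96. 97. 31.] tableframe(start) [ 0.01  -0.069]
table xy 0.542 0.112 r 0.026 rgb [95. 96. 97.] tableframe(start) [-0.046  0.041]
table xy 0.491 0.069 r 0.026 rgb [96. 97. 98.] tableframe(start) [-0.092 -0.006]
ang 83.64580281200446 r 0.05356025103372547 F [-0.6 -7.1 -2.5] op 0.02136347527229575 t 28.1 z 0.10757593917141325
[0, 5, -1] [0, 10, -1] [0, 14, 0] [0, 19, 2] [0, 23, 4] [0, 27, 6] [0, 31, 9] [0, 35, 11] [0, 39, 15] [0, 42, 18] [0, 45, 22] [0, 47, 26] [0, 50, 30] [0, 51, 35] [0, 53, 39] [0, 54, 44] [0, 55, 49] [0, 55, 53]
```

View pics/t8.png

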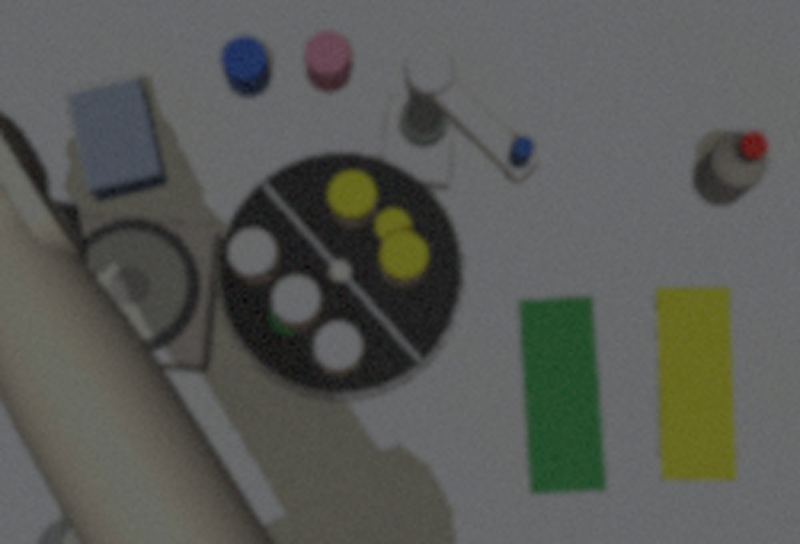

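The turntable has turned about 45°, and all five jars ride with it inside their bays. I go on.

Emit:
{"method": "apply_moves", "body": {
  "rows": [
    [[0,3,0,0,0,0,0],[0,7,0,0,0,0,0],[0,10,0,0,0,0,0],[0,14,1,0,0,0,0],[0,19,2,0,0,0,0],[0,23,4,0,0,0,0],[0,27,6,0,0,0,0],[0,31,9,0,0,0,0],[0,35,11,0,0,0,0],[0,39,15,0,0,0,0],[0,42,18,0,0,0,0],[0,45,22,0,0,0,0],[0,47,26,0,0,0,0],[0,49,30,0,0,0,0],[0,51,35,0,0,0,0],[0,52,39,0,0,0,0],[0,53,44,0,0,0,0],[0,54,49,0,0,0,0],[0,54,53,0,0,0,0],[0,54,54,0,0,0,0]]
  ]
}}

```text
time: 30.1
ee_pos: [0.6224, 0.2864, 0.1077]
tcp_rot: [89.2, 89.5, -7.0]
wrist_force: [9.5, 2.0, -9.3]
opening: 0.0213
```

```bash
python3 wh.py -96 18
```

```text
ang -7.259798289504115 r 0.05634554049143849 F [ 9.5  2.  -9.3] op 0.02129487311942344 t 30.1 z 0.10770771657045583
[0, -2, 5] [0, -2, 9] [0, -3, 14] [0, -5, 18] [0, -7, 23] [0, -9, 27] [0, -12, 31] [0, -14, 35] [0, -18, 38] [0, -21, 41] [0, -25, 44] [0, -29, 47] [0, -33, 49] [0, -38, 51] [0, -42, 52] [0, -47, 53] [0, -51, 54] [0, -56, 54]
```

Emit:
{"method": "apply_moves", "body": {
  "rows": [
    [[0,-1,2,0,0,0,0],[0,-1,5,0,0,0,0],[0,-1,9,0,0,0,0],[0,-2,14,0,0,0,0],[0,-4,18,0,0,0,0],[0,-6,23,0,0,0,0],[0,-8,27,0,0,0,0],[0,-11,31,0,0,0,0],[0,-13,35,0,0,0,0],[0,-17,38,0,0,0,0],[0,-20,41,0,0,0,0],[0,-24,44,0,0,0,0],[0,-28,47,0,0,0,0],[0,-32,49,0,0,0,0],[0,-37,51,0,0,0,0],[0,-41,53,0,0,0,0],[0,-46,54,0,0,0,0],[0,-50,55,0,0,0,0],[0,-55,55,0,0,0,0],[0,-56,55,0,0,0,0]]
  ]
}}

```text
time: 32.1
ee_pos: [0.5601, 0.2375, 0.1076]
tcp_rot: [84.0, 89.5, -12.2]
wrist_force: [1.2, -5.9, 0.2]
opening: 0.0208
```

```bash
sed -i 's/\[.5665,.2935\]/[.5675,.2925]/' wh.py; python3 wh.py -186 18;  python3 - <<'E'
from h import *
c=cams.camera("top"); jars(c)
E
```

```text
ang -97.67090121291416 r 0.05553237579958606 F [ 1.2 -5.9  0.2] op 0.020757613409276125 t 32.1 z 0.10758714945728652
[0, -5, -1] [0, -9, -2] [0, -14, -3] [0, -18, -4] [0, -23, -6] [0, -27, -8] [0, -31, -11] [0, -34, -14] [0, -38, -17] [0, -41, -21] [0, -44, -24] [0, -46, -28] [0, -49, -32] [0, -50, -37] [0, -52, -41] [0, -53, -46] [0, -53, -51] [0, -54, -55] table xy 0.687 -0.374 r 0.021 rgb [77. 74. 70.] tableframe(start) [ 0.149 -0.426]
table xy 0.674 0.053 r 0.026 rgb [95. 96. 96.] tableframe(start) [ 0.092 -0.004]
table xy 0.63 0.106 r 0.027 rgb [95. 95. 96.] tableframe(start) [0.042 0.045]
table xy 0.588 0.158 r 0.026 rgb [73. 71. 66.] tableframe(start) [-0.005  0.092]
table xy 0.565 -0.004 r 0.026 rgb [96. 96. 30.] tableframe(start) [-0.011 -0.072]
table xy 0.513 0.064 r 0.027 rgb [93. 90. 28.] tableframe(start) [-0.069 -0.009]
```

Emit:
{"method": "apply_moves", "body": {
  "rows": [
    [[0,-2,0,0,0,0,0],[0,-5,-1,0,0,0,0],[0,-9,-2,0,0,0,0],[0,-14,-3,0,0,0,0],[0,-18,-4,0,0,0,0],[0,-23,-6,0,0,0,0],[0,-27,-8,0,0,0,0],[0,-31,-11,0,0,0,0],[0,-34,-14,0,0,0,0],[0,-38,-17,0,0,0,0],[0,-41,-21,0,0,0,0],[0,-44,-24,0,0,0,0],[0,-46,-28,0,0,0,0],[0,-49,-32,0,0,0,0],[0,-50,-37,0,0,0,0],[0,-52,-41,0,0,0,0],[0,-53,-46,0,0,0,0],[0,-53,-51,0,0,0,0],[0,-53,-55,0,0,0,0],[0,-53,-56,0,0,0,0]]
  ]
}}

```text
time: 34.15
ee_pos: [0.5135, 0.2998, 0.1075]
tcp_rot: [89.8, 89.5, -6.4]
wrist_force: [-0.9, -3.2, 6.4]
opening: 0.0207
```

```bash
python3 wh.py -186 1;  python3 - <<'E'
from h import *
c=cams.camera("top"); jars(c); save(c,"t9",(200,110,450,280),3.2)
E
```

```text
ang 172.27962009571735 r 0.05452983672637634 F [-0.9 -3.2  6.4] op 0.020712552133921324 t 34.15 z 0.10750982935488393
[0, 0, 2] table xy 0.684 -0.374 r 0.022 rgb [77. 75. 70.] tableframe(start) [ 0.146 -0.427]
table xy 0.651 0.126 r 0.026 rgb [94. 94. 94.] tableframe(start) [0.062 0.067]
table xy 0.644 0.061 r 0.026 rgb [95. 96. 97.] tableframe(start) [0.061 0.001]
table xy 0.637 -0.008 r 0.026 rgb [96. 96. 97.] tableframe(start) [ 0.062 -0.068]
table xy 0.532 0.115 r 0.026 rgb [96. 97. 29.] tableframe(start) [-0.056  0.043]
table xy 0.519 0.03 r 0.026 rgb [97. 97. 30.] tableframe(start) [-0.06  -0.043]
```

View pics/t9.png

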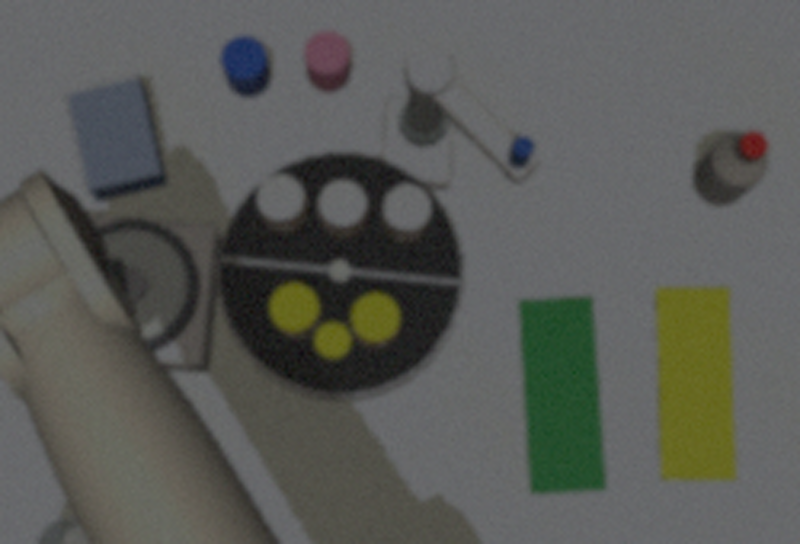

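The line lies back where it began, with white caps at the back and yellow caps in front. I release the handle and go for the measured jars.

```bash
python3 - <<'E'
from h import *
plan((.513,.299,.25,-6),(.519,.03,.25,-6),(.519,.03,.21,-6))
E
```

```text
t 34.2 tcp [0.513 0.3   0.107] psi -6.2 q [ 30.  10.   2.  82.  -0. 127.] F [-0.3 -0.2  7.1] op 0.021
[-143, 1, 1] [-0.003, -0.0, -0.008] | to [0.513, 0.299, 0.25] psi -6
[-142, 36, 268] [-0.003, -0.0, -0.008] | to [0.519, 0.03, 0.25] psi -6
[-102, 36, 268] [-0.003, -0.0, -0.008] | to [0.519, 0.03, 0.21] psi -6
```

Emit:
{"method": "apply_moves", "body": {
  "rows": [
    [[0,0,0,0,0,0,0.5],[0,0,0,0,0,0,0.6],[0,0,0,0,0,0,0.6],[-20,0,0,0,0,0,0.6],[-60,0,0,0,0,0,0.6],[-105,0,0,0,0,-0.008,0.7],[-142,3,15,0,0,-0.008,0.78],[-142,9,60,0,0,-0.008,0.78],[-142,16,110,0,0,-0.008,0.78],[-142,22,160,0,0,-0.008,0.78],[-142,29,210,0,0,-0.008,0.78],[-142,34,250,0,0,-0.008,0.78],[-120,36,265,0,0,-0.008,0.78],[-102,36,268,0,0,-0.008,0.78],[-102,36,268,0,0,-0.008,0.78]]
  ]
}}

```text
time: 35.7
ee_pos: [0.5184, 0.0288, 0.2074]
tcp_rot: [-82.9, 89.8, -179.2]
wrist_force: [-0.2, 0.4, -0.4]
opening: 0.0666
```

```bash
python3 - <<'E'
from h import *
c=cams.camera("wrist"); jars(c); save(c,"w10"); c=cams.camera("top"); jars(c); save(c,"t10",(200,110,450,280),3.2)
for l in("wheel_handle",): print([(np.round(d["at"],3),d["confidence"]) for d in cams.find_in(l,c)])
plan((.519,.03,.081,-6))
E
```

```text
low xy 0.643 0.124 r 0.025 rgb [75. 60. 45.] tableframe(start) [0.054 0.064]
low xy 0.639 0.061 r 0.025 rgb [77. 63. 47.] tableframe(start) [0.057 0.001]
low xy 0.522 0.038 r 0.024 rgb [78. 66. 54.] tableframe(start) [-0.057 -0.034]
low xy 0.635 -0.006 r 0.025 rgb [72. 57. 43.] tableframe(start) [ 0.059 -0.066]
table xy 0.652 0.125 r 0.026 rgb [180. 181. 176.] tableframe(start) [0.063 0.066]
table xy 0.534 0.112 r 0.026 rgb [190. 191.  58.] tableframe(start) [-0.054  0.041]
table xy 0.645 0.058 r 0.027 rgb [166. 165. 159.] tableframe(start) [ 0.062 -0.001]
table xy 0.521 0.027 r 0.026 rgb [167. 149.  35.] tableframe(start) [-0.058 -0.045]
table xy 0.638 -0.01 r 0.026 rgb [140. 135. 128.] tableframe(start) [ 0.063 -0.07 ]
table xy 0.686 -0.372 r 0.022 rgb [73. 70. 66.] tableframe(start) [ 0.148 -0.425]
table xy 0.651 0.131 r 0.026 rgb [91. 91. 91.] tableframe(start) [0.061 0.072]
table xy 0.532 0.115 r 0.026 rgb [95. 96. 35.] tableframe(start) [-0.056  0.044]
[(array([0.567, 0.291, 0.09 ]), 0.71)]
t 35.85 tcp [0.52  0.03  0.211] psi -6.2 q [ 3.  0.  3. 93.  0. 99.] F [ 0.2 -0.4  0. ] op 0.067
[130, -1, 0] [-0.003, -0.0, -0.001] | to [0.519, 0.03, 0.081] psi -6
```

View pics/t10.png

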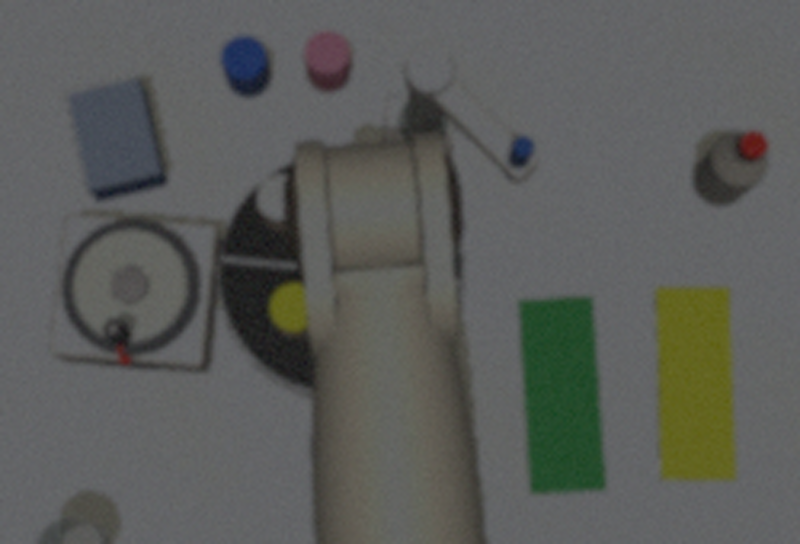

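The handle is back at the red mark, at (117,328) against (120,330) at the start. I grasp the right measured jar.

Emit:
{"method": "apply_moves", "body": {
  "rows": [
    [[50,0,1,0,0,0,0.78],[95,0,1,0,0,0,0.78],[122,0,1,0,0,0,0.78],[129,0,1,0,0,0,0.78],[129,0,1,0,0,0,0.78],[129,0,1,0,0,0,0.3],[129,0,1,0,0,0,0.3],[129,0,1,0,0,0,0.3],[129,0,1,0,0,0,0.3],[129,0,1,0,0,0,0.3],[115,0,1,0,0,0,0.3],[80,0,1,0,0,0,0.3],[30,0,1,0,0,0,0.3],[-20,0,1,0,0,0,0.3],[-25,0,1,0,0,0,0.3],[-25,0,1,0,0,0,0.3]]
  ]
}}

```text
time: 37.45
ee_pos: [0.5203, 0.0291, 0.2381]
tcp_rot: [99.6, 89.7, 3.5]
wrist_force: [0.4, 0.7, -2.3]
opening: 0.051
```

```bash
python3 - <<'E'
from h import *
c=cams.camera("top"); save(c,"t11",(200,110,450,280),3.2)
plan((.405,-.334,.222,-30),(.405,-.334,.026,-30))
E
```

```text
t 37.5 tcp [0.52  0.029 0.236] psi -6.2 q [ 3.  1.  6. 95.  0. 99.] F [-0.2  0.  -3.2] op 0.051
[14, -75, 373] [0.416, -0.001, -0.002] | to [0.405, -0.334, 0.222] psi -30
[210, -75, 373] [0.416, -0.001, -0.002] | to [0.405, -0.334, 0.026] psi -30
```

Emit:
{"method": "apply_moves", "body": {
  "rows": [
    [[10,-6,30,0.05,0,0,0.3],[14,-14,70,0.1,0,0,0.3],[14,-23,115,0.15,0,0,0.3],[14,-32,160,0.2,0,0,0.3],[14,-41,205,0.25,0,0,0.3],[14,-50,250,0.3,0,0,0.3],[14,-59,292,0.35,0,0,0.3],[14,-66,330,0.4,0,0,0.3],[14,-72,360,0.416,0,0,0.3],[14,-75,371,0.416,0,0,0.3],[14,-75,373,0.416,0,0,0.3],[14,-75,373,0.416,0,0,0.3],[55,-75,373,0.416,0,0,0.3],[100,-75,373,0.416,0,0,0.3],[145,-75,373,0.416,0,0,0.3],[180,-75,373,0.416,0,0,0.3],[200,-75,373,0.416,0,0,0.3],[208,-75,373,0.416,0,0,0.3],[210,-75,373,0.416,0,0,0.3],[210,-75,373,0.416,0,0,0.3]]
  ]
}}

```text
time: 39.5
ee_pos: [0.4057, -0.3322, 0.0274]
tcp_rot: [131.0, 89.9, 11.1]
wrist_force: [-5.0, 3.4, 8.6]
opening: 0.0511
```

```bash
python3 - <<'E'
from h import *
c=cams.camera("scene"); save(c,"s11",(220,100,420,300),3)
c=cams.camera("top"); jars(c)
plan((.405,-.334,.222,-30),(.532,.115,.23,-6),(.532,.115,.21,-6))
E
```

```text
table xy 0.686 -0.369 r 0.022 rgb [77. 73. 69.] tableframe(start) [ 0.148 -0.422]
table xy 0.652 0.127 r 0.026 rgb [96. 97. 97.] tableframe(start) [0.062 0.068]
table xy 0.644 0.061 r 0.026 rgb [96. 97. 97.] tableframe(start) [0.061 0.001]
table xy 0.638 -0.008 r 0.027 rgb [97. 97. 98.] tableframe(start) [ 0.062 -0.068]
table xy 0.532 0.114 r 0.026 rgb [98. 99. 31.] tableframe(start) [-0.056  0.043]
t 39.6 tcp [ 0.406 -0.332  0.027] psi -29.9 q [-39.   3. -15.  72.   0.  81.] F [-4.   4.1  8.7] op 0.051
[-195, 0, 2] [0.002, -0.001, -0.002] | to [0.405, -0.334, 0.222] psi -30
[-202, -113, -451] [-0.417, -0.001, -0.002] | to [0.532, 0.115, 0.23] psi -6
[-182, -113, -451] [-0.417, -0.001, -0.002] | to [0.532, 0.115, 0.21] psi -6
```

View pics/s11.png

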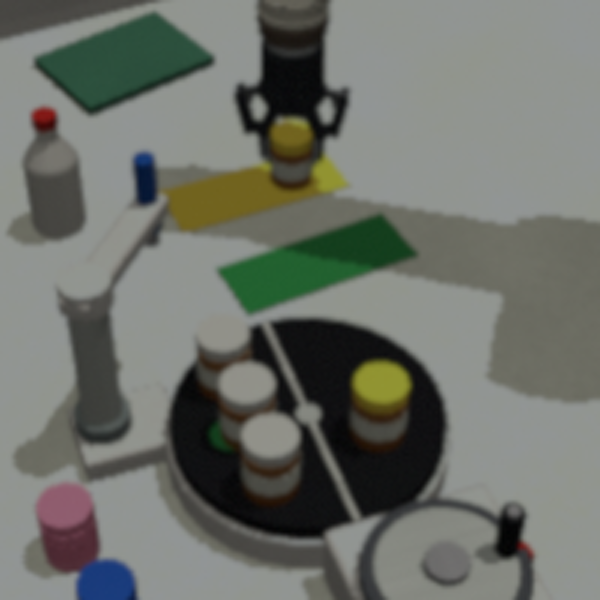

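The first measured jar stands on the yellow mat at about (292,155) in the crop.

Emit:
{"method": "apply_moves", "body": {
  "rows": [
    [[-1,0,0,0,0,0,0.6],[-1,0,0,0,0,0,0.7],[-1,0,0,0,0,0,0.78],[-1,0,0,0,0,0,0.78],[-30,0,0,0,0,0,0.78],[-75,0,0,0,0,0,0.78],[-120,0,0,0,0,0,0.78],[-165,0,0,0,0,0,0.78],[-200,-10,-40,-0.04,0,0,0.78],[-202,-22,-88,-0.08,0,0,0.78],[-202,-34,-136,-0.12,0,0,0.78],[-202,-46,-184,-0.17,0,0,0.78],[-202,-58,-232,-0.21,0,0,0.78],[-202,-70,-280,-0.25,0,0,0.78],[-202,-82,-328,-0.3,0,0,0.78],[-202,-94,-374,-0.35,0,0,0.78],[-202,-104,-415,-0.4,0,0,0.78],[-195,-111,-443,-0.417,0,0,0.78],[-182,-113,-451,-0.417,0,0,0.78],[-182,-113,-451,-0.417,0,0,0.78]]
  ]
}}

```text
time: 41.6
ee_pos: [0.5317, 0.1155, 0.2074]
tcp_rot: [-45.0, 89.9, -141.0]
wrist_force: [-0.3, -0.5, -0.0]
opening: 0.0667
```

```bash
python3 - <<'E'
from h import *
c=cams.camera("wrist"); jars(c); c=cams.camera("top"); jars(c)
plan((.532,.114,.082,-6))
E
```

```text
low xy 0.646 0.13 r 0.025 rgb [85. 69. 53.] tableframe(start) [0.056 0.07 ]
low xy 0.534 0.125 r 0.023 rgb [90. 77. 63.] tableframe(start) [-0.054  0.053]
low xy 0.642 0.063 r 0.025 rgb [81. 65. 48.] tableframe(start) [0.059 0.003]
low xy 0.758 -0.033 r 0.02 rgb [97. 97. 92.] tableframe(start) [ 0.184 -0.081]
table xy 0.652 0.125 r 0.027 rgb [163. 159. 151.] tableframe(start) [0.063 0.066]
table xy 0.534 0.112 r 0.026 rgb [186. 169.  43.] tableframe(start) [-0.054  0.041]
table xy 0.645 0.059 r 0.026 rgb [154. 149. 141.] tableframe(start) [ 0.062 -0.001]
table xy 0.758 -0.033 r 0.02 rgb [96. 96. 91.] tableframe(start) [ 0.184 -0.081]
low xy 0.408 -0.327 r 0.026 rgb [96. 97. 32.] tableframe(start) [-0.133 -0.409]
table xy 0.682 -0.37 r 0.023 rgb [74. 71. 67.] tableframe(start) [ 0.144 -0.424]
table xy 0.643 0.056 r 0.025 rgb [70. 67. 63.] tableframe(start) [ 0.061 -0.004]
table xy 0.636 -0.008 r 0.026 rgb [93. 94. 94.] tableframe(start) [ 0.061 -0.068]
t 41.7 tcp [0.532 0.114 0.209] psi -6.1 q [ 12.   4.   6.  93.  -0. 108.] F [-0.5 -0.6  0.5] op 0.067
[127, 0, 0] [-0.001, 0.0, -0.002] | to [0.532, 0.114, 0.082] psi -6
```

Emit:
{"method": "apply_moves", "body": {
  "rows": [
    [[50,1,1,0,0,0,0.78],[95,1,1,0,0,0,0.78],[120,1,1,0,0,0,0.78],[127,1,1,0,0,0,0.78],[127,1,1,0,0,0,0.78],[127,1,1,0,0,0,0.3],[127,1,1,0,0,0,0.3],[127,1,1,0,0,0,0.3],[127,1,1,0,0,0,0.3],[127,1,1,0,0,0,0.3],[113,1,1,0,0,0,0.3],[78,1,1,0,0,0,0.3],[28,1,1,0,0,0,0.3],[-22,1,1,0,0,0,0.3],[-27,1,1,0,0,0,0.3],[-27,1,1,0,0,0,0.3]]
  ]
}}

```text
time: 43.3
ee_pos: [0.5335, 0.1132, 0.2391]
tcp_rot: [102.8, 89.7, 6.8]
wrist_force: [0.0, 0.2, -3.8]
opening: 0.0516
```

```bash
python3 - <<'E'
from h import *
plan((.42,-.1,.24,-20),(.50,-.336,.232,-30),(.50,-.336,.0275,-30))
E
```

```text
t 43.3 tcp [0.534 0.113 0.239] psi -6.0 q [ 12.   4.  10.  96.  -0. 108.] F [ 0.   0.2 -3.8] op 0.052
[-2, -90, 224] [0.244, -0.002, -0.005] | to [0.42, -0.1, 0.24] psi -20
[7, 14, 450] [0.418, -0.002, -0.005] | to [0.5, -0.336, 0.232] psi -30
[211, 13, 450] [0.418, -0.002, -0.005] | to [0.5, -0.336, 0.028] psi -30
```

Emit:
{"method": "apply_moves", "body": {
  "rows": [
    [[0,-6,30,0.04,0,0,0.3],[0,-14,72,0.08,0,0,0.3],[2,-22,118,0.12,0,0,0.3],[2,-28,164,0.16,0,0,0.3],[4,-30,210,0.2,0,0,0.3],[4,-30,256,0.24,0,0,0.3],[6,-26,300,0.28,0,0,0.3],[6,-18,344,0.32,0,0,0.3],[7,-8,386,0.36,0,0,0.3],[7,4,420,0.4,-0.002,-0.005,0.3],[7,12,444,0.418,-0.002,-0.005,0.3],[7,14,450,0.418,-0.002,-0.005,0.3],[7,14,450,0.418,-0.002,-0.005,0.3],[50,14,450,0.418,-0.002,-0.005,0.3],[95,14,450,0.418,-0.002,-0.005,0.3],[140,14,450,0.418,-0.002,-0.005,0.3],[180,14,450,0.418,-0.002,-0.005,0.3],[202,13,450,0.418,-0.002,-0.005,0.3],[210,13,450,0.418,-0.002,-0.005,0.3],[211,13,450,0.418,-0.002,-0.005,0.3]]
  ]
}}

```text
time: 45.3
ee_pos: [0.4994, -0.3336, 0.0285]
tcp_rot: [-116.7, 89.9, 123.4]
wrist_force: [-5.6, 3.9, 9.9]
opening: 0.051
```

```bash
python3 - <<'E'
from h import *
c=cams.camera("scene"); save(c,"s12",(220,100,420,300),3)
plan((.5,-.336,.3,-30),(.56,-.22,.36,-20),(.663,-.119,.335,-6))
E
```

```text
t 45.35 tcp [ 0.5   -0.334  0.028] psi -29.9 q [-34.  13.  -4.  74.   0.  86.] F [-1.4  1.2  0.8] op 0.051
[-272, 1, 2] [0.002, -0.001, 0.001] | to [0.5, -0.336, 0.3] psi -30
[-331, -5, -129] [-0.173, -0.001, 0.001] | to [0.56, -0.22, 0.36] psi -20
[-306, 34, -268] [-0.417, -0.001, 0.001] | to [0.663, -0.119, 0.335] psi -6
```

View pics/s12.png

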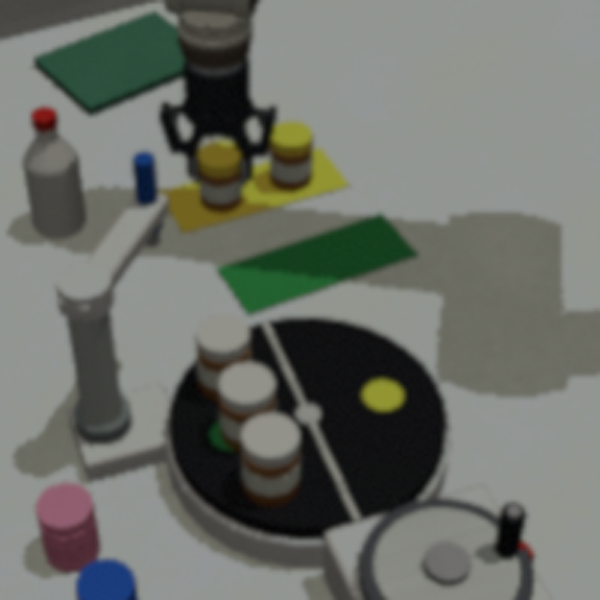

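Both measured jars stand on the yellow mat, at about (220,175) and (292,155) in the crop. I release this one and go up over the sleeve.

Emit:
{"method": "apply_moves", "body": {
  "rows": [
    [[0,0,0,0,0,0,0.6],[0,0,0,0,0,0,0.7],[0,0,0,0,0,0,0.78],[0,0,0,0,0,0,0.78],[-30,0,0,0,0,0,0.78],[-75,0,0,0,0,0,0.78],[-125,0,0,0,0,0,0.78],[-175,0,0,0,0,0,0.7],[-225,0,0,0,0,0,0.6],[-275,0,0,0,0,0,0.6],[-320,-1,-20,-0.05,0,0,0.6],[-330,-3,-65,-0.1,0,0,0.6],[-330,-4,-110,-0.15,0,0,0.6],[-330,3,-155,-0.22,0,0,0.6],[-330,14,-200,-0.3,0,0,0.6],[-325,26,-240,-0.37,0,0,0.6],[-315,33,-264,-0.417,0,0,0.6],[-308,34,-268,-0.417,0,0,0.6],[-308,34,-268,-0.417,0,0,0.6]]
  ]
}}

```text
time: 47.25
ee_pos: [0.6631, -0.1183, 0.3349]
tcp_rot: [-107.9, 89.8, 156.1]
wrist_force: [0.8, -0.3, 0.9]
opening: 0.0512
```

```bash
python3 - <<'E'
from h import *
plan((.663,-.119,.238,-6))
c=cams.camera("wrist"); save(c,"w13"); print(w2px(c,(.663,-.119,.269)))
jars(c)
E
```

```text
t 47.25 tcp [ 0.663 -0.118  0.335] psi -6.0 q [-10.  31.  55. 114.   0.  86.] F [ 0.8 -0.3  0.9] op 0.051
[97, 0, 1] [0.0, -0.001, 0.003] | to [0.663, -0.119, 0.238] psi -6
[323.84036251 223.71326002]
low xy 0.646 0.044 r 0.022 rgb [46. 37. 28.] tableframe(start) [ 0.064 -0.015]
low xy 0.407 -0.332 r 0.026 rgb [123. 119.  23.] tableframe(start) [-0.133 -0.414]
low xy 0.69 -0.374 r 0.032 rgb [69. 66. 62.] tableframe(start) [ 0.152 -0.426]
table xy 0.639 -0.011 r 0.026 rgb [151. 152. 154.] tableframe(start) [ 0.063 -0.07 ]
```

View pics/w13.png

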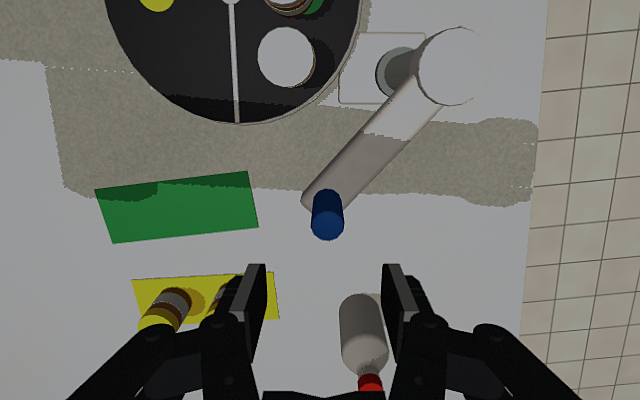

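The sleeve top is at (328,223), predicted at (324,224). I grip it.

Emit:
{"method": "apply_moves", "body": {
  "rows": [
    [[45,0,1,0,0,0,0.6],[78,0,1,0,0,0,0.6],[96,0,1,0,0,0,0.6],[97,0,1,0,0,0,0.6],[97,0,1,0,0,0,0.0],[97,0,1,0,0,0,0.0],[97,0,1,0,0,0,0.0],[97,0,1,0,0,0,0.0],[97,0,1,0,0,0,0.0],[97,0,1,0,0,0,0.0]]
  ],
  "newtons": 30
}}

```text
time: 48.3
ee_pos: [0.6629, -0.1205, 0.2421]
tcp_rot: [86.4, 89.8, -9.7]
wrist_force: [-0.1, -0.7, 7.9]
opening: 0.0211
```

```bash
python3 - <<'E'
from h import *
p,R0,o=cur(); piv=np.array([.758,-.033]); d=p[:2]-piv; a=np.degrees(np.arctan2(d[1],d[0]))%360; print(a,np.hypot(*d),p,o["wrist_force"],o["opening"])
for t in np.linspace(a,136.2,15)[1:]:
    q=piv+.128*np.array([np.cos(np.radians(t)),np.sin(np.radians(t))]); print((R0.T@(np.array([*q,p[2]])-p)*1000).round(0).astype(int).tolist(),q.round(3))
E
```

```text
222.61107607350576 0.129205752990834 [ 0.66290893 -0.12047465  0.24205715] [-0.13855613 -0.65264188  7.93531277] 0.02109226294601266
[0, -9, -11] [ 0.655 -0.109]
[0, -18, -21] [ 0.647 -0.098]
[0, -25, -33] [ 0.641 -0.085]
[0, -32, -45] [ 0.636 -0.072]
[0, -37, -58] [ 0.633 -0.059]
[0, -40, -71] [ 0.631 -0.045]
[0, -42, -85] [ 0.63  -0.032]
[0, -43, -99] [ 0.631 -0.018]
[0, -42, -112] [ 0.633 -0.004]
[0, -39, -126] [0.637 0.009]
[0, -36, -139] [0.642 0.022]
[0, -30, -152] [0.649 0.034]
[0, -24, -164] [0.657 0.045]
[0, -16, -175] [0.666 0.056]
```

Emit:
{"method": "apply_moves", "body": {
  "rows": [
    [[0,-9,-11,0,0,0,0],[0,-18,-21,0,0,0,0],[0,-25,-33,0,0,0,0],[0,-32,-45,0,0,0,0],[0,-37,-58,0,0,0,0],[0,-40,-71,0,0,0,0],[0,-42,-85,0,0,0,0],[0,-43,-99,0,0,0,0],[0,-42,-112,0,0,0,0],[0,-39,-126,0,0,0,0],[0,-36,-139,0,0,0,0],[0,-30,-152,0,0,0,0],[0,-24,-164,0,0,0,0],[0,-16,-175,0,0,0,0],[0,-16,-175,0,0,0,0],[0,-16,-175,0,0,0,0],[0,-16,-175,0,0,0,0.5],[0,-16,-175,0,0,0,0.5],[0,-16,-175,0,0,0,0.5]]
  ]
}}

```text
time: 50.2
ee_pos: [0.6653, 0.056, 0.2427]
tcp_rot: [98.6, 89.8, 2.5]
wrist_force: [0.1, -0.6, 0.5]
opening: 0.0424
```

```bash
python3 - <<'E'
from h import *
plan((.666,.056,.36,-6),(.4,.25,.4,-6))
E
```

```text
t 50.2 tcp [0.665 0.056 0.243] psi -6.0 q [  5.  23.  32. 100.  -0. 101.] F [ 0.1 -0.6  0.5] op 0.042
[-117, 1, 0] [-0.001, -0.0, -0.003] | to [0.666, 0.056, 0.36] psi -6
[-158, -284, -165] [-0.001, -0.0, -0.003] | to [0.4, 0.25, 0.4] psi -6
```

Emit:
{"method": "apply_moves", "body": {
  "rows": [
    [[-30,0,0,0,0,0,0.5],[-75,0,0,0,0,0,0.5],[-120,0,0,0,0,0,0.5],[-158,0,0,0,0,0,0.5],[-158,-40,-27,0,0,0,0.5],[-158,-80,-54,0,0,0,0.5],[-158,-120,-81,0,0,0,0.5],[-158,-160,-108,0,0,0,0.5],[-158,-200,-136,0,0,0,0.5],[-158,-240,-163,0,0,0,0.5],[-158,-280,-190,0,0,0,0.5],[-158,-320,-218,0,0,0,0.5],[-158,-360,-245,0,0,0,0.5],[-158,-400,-272,0,0,0,0.5],[-158,-430,-295,0,0,0,0.5],[-158,-440,-300,0,0,0,0.5],[-158,-440,-300,0,0,0,0.5]]
  ]
}}

```text
time: 51.9
ee_pos: [0.2574, 0.4012, 0.3997]
tcp_rot: [106.3, 89.8, 10.4]
wrist_force: [0.6, -0.2, -0.3]
opening: 0.0427
```

```bash
python3 - <<'E'
from h import *
c=cams.camera("top"); jars(c); save(c,"t14",(200,110,450,280),3.2)
s=cams.camera("scene"); jars(s); save(s,"s14")
for c in(c,s):
    for l in("beaker","wash_bottle","tip_box"): print(l,[(np.round(d["at"],3),round(d["confidence"],2)) for d in cams.find_in(l,c)][:1])
    v,u=np.mgrid[0:400,0:640]; rz=c["range_z"]
    p=cv2.undistortPoints(np.stack([u,v],-1).reshape(-1,1,2).astype(float),K(c),np.array(c["D"],float)).reshape(400,640,2)
    P=np.array(c["eye"])+(np.stack([p[...,0],-p[...,1],-np.ones_like(rz)],-1)*rz[...,None])@rot(c).T
    for nm,m in (("sleeve",(P[...,2]>.24)&(P[...,2]<.29)&(abs(P[...,0]-.66)<.08)&(abs(P[...,1]-.05)<.1)),("handle",(P[...,2]>.115)&(P[...,2]<.16)&(np.hypot(P[...,0]-.567,P[...,1]-.293)<.075))):
        q=P[m&(rz>0)]
        if len(q): cc=cv2.minEnclosingCircle(q[:,:2].astype(np.float32)); print(nm,len(q),np.round(cc[0],3),round(cc[1],3))
print(tw(.082,0), get_obs()["time"],get_obs()["ee_pos"])
E
```

```text
low xy 0.498 -0.327 r 0.026 rgb [100. 100.  32.] tableframe(start) [-0.043 -0.399]
low xy 0.408 -0.327 r 0.027 rgb [101. 101.  33.] tableframe(start) [-0.133 -0.409]
table xy 0.687 -0.373 r 0.021 rgb [76. 74. 69.] tableframe(start) [ 0.149 -0.426]
table xy 0.651 0.126 r 0.026 rgb [97. 97. 97.] tableframe(start) [0.061 0.067]
table xy 0.644 0.061 r 0.026 rgb [97. 97. 98.] tableframe(start) [0.061 0.001]
table xy 0.637 -0.008 r 0.026 rgb [97. 98. 99.] tableframe(start) [ 0.062 -0.068]
low xy 0.406 -0.331 r 0.028 rgb [129. 128.  50.] tableframe(start) [-0.134 -0.413]
low xy 0.498 -0.331 r 0.029 rgb [130. 130.  50.] tableframe(start) [-0.043 -0.403]
low xy 0.693 -0.37 r 0.031 rgb [73. 72. 68.] tableframe(start) [ 0.155 -0.422]
low xy 0.654 0.135 r 0.027 rgb [49. 42. 33.] tableframe(start) [0.064 0.076]
low xy 0.505 0.231 r 0.027 rgb [138. 140. 135.] tableframe(start) [-0.095  0.156]
low xy 0.282 0.35 r 0.03 rgb [106. 112. 109.] tableframe(start) [-0.329  0.251]
table xy 0.645 0.059 r 0.028 rgb [129. 129. 121.] tableframe(start) [0.062 0.   ]
table xy 0.652 0.125 r 0.028 rgb [130. 130. 122.] tableframe(start) [0.063 0.066]
beaker [(array([0.289, 0.366, 0.036]), 0.72)]
wash_bottle [(array([ 0.677, -0.363,  0.106]), 0.94)]
tip_box [(array([0.739, 0.315, 0.06 ]), 0.59)]
sleeve 53 [0.667 0.056] 0.011
handle 42 [0.512 0.302] 0.011
beaker [(array([0.295, 0.358, 0.061]), 0.95)]
wash_bottle [(array([ 0.694, -0.356,  0.078]), 0.72)]
tip_box [(array([0.758, 0.332, 0.06 ]), 0.72)]
sleeve 98 [0.666 0.056] 0.014
handle 105 [0.514 0.299] 0.012
[0.6645508  0.05742867] 52.3 [0.2595028  0.40003258 0.39941841]
```

View pics/t14.png

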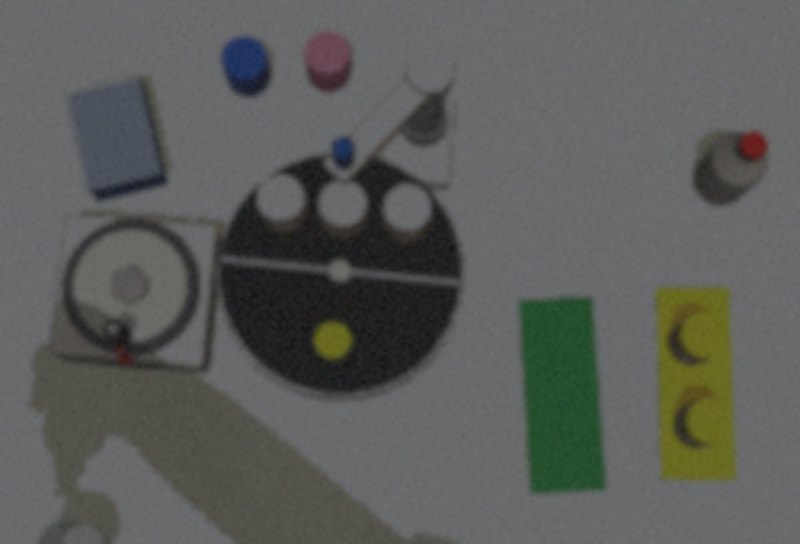

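View pics/s14.png

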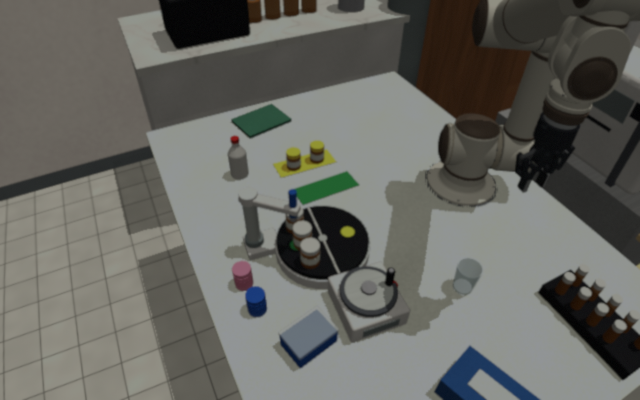

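Both pictures show the end state. Three white caps stand at the back, two yellow caps on the yellow mat (293,158), (317,152), the probe arm is over the back bay, and the robot is clear.

```bash
python3 -c "
from h import *
print(bot.job_done())"
```

```text
the job is handed in; nothing more can be done
None
```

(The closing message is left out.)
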